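# Find the heavy side of a finishing wheel and hold it down

## Task

Push the carrier along its rail by the push plate until it drops into the detent of the balancing station, level with the pointer on the rail. Then take the wheel's crank handle and wind the wheel right round, taking its heavy side over the top at least once, to feel in the crank where the heavy side is. Turn the heavy side straight down and finish while still gripping the crank handle and holding the wheel there, with the carrier still in the station and the shoe box, tin, hammer and heel left alone.

Things in the scene. Friction and masses are not known exactly. Their poses are not given: they have to be found in the camera images.
- carrier (a joint): Grey carrier's slide on its rail (400 x 50 x 22 mm), m along its +y: from push plate to wheel to crank, within 20 deg of world +y. Starts at 0 to 0.06; 0.130 is the station's detent (0.126 to 0.134 is in); 0.165 end stop, too far. The slide rubs with 2 N; a spring ball takes 9 to 13 N to enter or leave the detent and centres the carrier from up to 3 mm off.
- push (a point): Centre of the outer (-y) face of the push plate, an upright aluminium plate 60 mm wide, 8 mm thick, 32 to 102 mm above the table, at the carrier's end away from the crank; this point is 77 mm up. x level along the plate, y along the rail the way to push, z up. 50 mm further along +y, behind the plate, the bearing housing and post begin (post top 152 mm up).
- axle (a point): Centre of the wheel, on its level axle, 130 mm above the table, 110 mm along +y from the push plate's outer face; moves with the carrier. x across the rail, y along rail and axle, z up. The wheel: cork-faced disc 110 mm in diameter, 40 mm thick (20 mm either side of this point); its crank arm on the +y face reaches out to 30 mm along +y.
- station (a point): Point at table height on the rail's centre line, under the axle when the carrier is in the balancing station; a steel pointer 50 mm high stands level with it on the rail's far (+x) side. Axes: x across the rail, y along it the way to push, z up.
- wheel (a joint): Turn of wheel and crank, rad, no stops. Handle is 45 mm*(sin, cos) of it along the carrier's (x, z) from the axle: 0 = handle on top, + towards +x. Bearing rubs 0.26 N m: wheel stays where left. A hidden heavy spot at unknown angle to the crank adds up to 0.16-0.23 N m: 1 N at the handle where it helps most, to 11 N where it resists most; it is down midway, after helping. Crank itself is balanced.
- handle: Black crank handle: level sleeve 16 mm in diameter, 75 mm long along the axle's direction, turning freely on its pin. Origin: point to grip, on its centre line, 86 mm along +y from the wheel's centre (sleeve spans 31 to 106 mm), clear of the wheel. Circles the axle at 45 mm radius, 85 to 175 mm above the table. Its own turn means nothing.
- shoebox: Bystander: closed red shoe box 186 x 286 x 110 mm, origin under its centre. Leave alone.
- polish: Bystander: round metal polish tin, 70 mm in diameter, 45 mm high, origin under its centre. Leave alone.
- hammer: Bystander: hammer lying on the table beyond the rail, about 260 mm long. Leave alone.
- heel: Bystander: waisted wooden shoe heel standing, 44 mm in diameter, 70 mm high, origin under its centre. Leave alone.

How it is judged:
By the outcome, as a careful person would: the job done as asked, in the order asked, and still so for the second after the job is handed in, while the arm keeps its last pose, push and grip.
It also fails if it takes over 72 s, if anything falls off the work surface, if the arm or the gripper's body presses on something with over 40 N, if the wrist force passes 120 N, or if a joint passes its speed limit or range.

## Robot

A 7-joint arm with a two-finger parallel gripper is mounted at the origin on the work surface. World frame = base frame: x ahead of the robot, y to its left, z up, the work surface at z = 0. Lengths are in m, angles in rad, forces in N, time in s.
With the tool pointing down it reaches from about 0.4 to 0.85 m from the base axis. Payload 4.5 kg.
Tool frame: the origin (TCP) lies between the finger pads; the fingertips stand 11 mm ahead of it and the grasp point (between the pads) lies 8 mm behind it (r.tip_reach is the distance from the TCP to the fingertips, in m); x points along the fingers, y is the direction in which the jaws open and shut, and the axes are right-handed (so a half turn about x gives the same grasp; the last joint's range is limited). The gripper opens to 88 mm and grips with 3 to 60 N. Pads are 18 mm wide; open, the fingers measure 123 mm over their backs; the gripper's body (75 mm by 187 mm) begins 45 mm behind the grasp point.
Start: joints at [1.283, 0.689, -0.195, 1.565, 0.157, 0.902, -0.215], TCP at [0.198, -0.593, 0.25] pointing down, gripper open.
Joint ranges: [-3.01, 3.01], [-0.46, 2.08], [-1.47, 1.51], [0.13, 2.56], [-1, 4.14], [0.04, 2.09], [-2.66, 2.66]. Speed limits (rad/s): [2.57, 2.57, 3.14, 3.14, 3.14, 3.14, 3.14].

## Interface

Orientations are given as a unit quaternion [x, y, z, w].
In Python, from plant import r gives the robot as it stands.
- The arm moves only by the tool drive_tool, never from a script. Its argument "deltas" is a list of rows, each a list of 3 entries, a list of its own where there are three numbers: the turn, a rotation vector about the tool's x, y, z in degrees, then the shift along the tool's x, y, z in cm, then the finger opening in cm, from 0 to 8.81. A call has 1 to 12 rows; each row shifts and turns the commanded pose from where the row before left it, along the tool's axes as they then stand; what a row does not reach is not made up. A row lasts 1/12 s, in which the tool goes at most 41.7 mm and 7.16 degrees, less where a joint would pass 70% of its speed; a pose out of reach is approached as far as the arm can. A call is refused whole if a number of a shift passes 4.17 or a number of a turn 7.16, either way. A call with a gripper value outside its range is refused whole. The fingers move at their own pace and stop on an object; "force" is the grip in N (left out, the last holds). Time passes only in rows, so rows that do not move let the fingers close. It gives the time, the measured TCP pose, the force and the opening at its end, in the units of the state.
- r.get_state(): the state, without advancing time (a new reading comes with each control period).
- r.snapshot(name): name is "side" or "top" or "wrist"; returns a dict with "color" (400x640x3 uint8, red, green, blue), "fov_y" (degrees; the focal length in pixels is half the picture's height over the tangent of half this angle, whatever the lens; pixels are square), "cx", "cy" (the principal point, pixels), "extrinsics" (4x4, takes a point from world to camera coordinates); the wrist camera has in their place "tool_from_camera" (4x4, takes a point from camera to tool coordinates, whose origin is the TCP and whose axes are the tool frame's). Camera axes: x right, y up, looking along -z (the intrinsics and any distortion apply to the point x, -y, -z); pixel columns grow to the right and rows downward; lengths in m; the calibration is good to about 2 mm. A picture is of the moment at which its call begins: read the wrist's pose just before it. There is no depth.
- r.finish_job(): hands the job in, once; it reports no verdict.
The state is a dict: "clock": time; "q": joint angles; "qd": joint speeds; "joint_torque": joint torques, N m; "tool_pos": TCP position; "eef_rot": TCP orientation; "contact_force": force on the tool from outside, world axes, zero at the start; "moment": the same for the moment, N m; "opening": opening from 0.0 (shut) to 1.0 (fully open).
Only numpy, scipy, OpenCV 4.12 (cv2) and the standard library are available. Lean on these libraries where they do the work, as an engineer would, in place of code of your own. Each camera call takes 0.05 s, during which the arm holds its last target. There are 200 camera calls.

## Working session

There is one attempt and no reset: what is moved stays moved. The work goes in short steps, Python scripts to look and compute and a tool call to move; the robot and the scene stay as the last step left them, time stands still between calls to the robot, and variables do not carry over. Pictures are saved under pics/ and viewed, about 8 in all and at most 12, crops included, and the job is handed in when it is done.

Besides the shell and the picture viewer there is one more tool, called after "Call:" as name(argument=value, ...) on one line, values as JSON. drive_tool: Moves the arm, as the interface text tells. Its arguments: {"type":"object","properties":{"deltas":{"type":"array","items":{"type":"array"}},"force":{"type":"number"}},"required":["deltas"]}

```bash
mkdir -p pics; ls; python3 - <<'E'
from plant import r
import cv2,numpy as np
s=r.get_state();print(s)
for n in("side","top"):
    d=r.snapshot(n);cv2.imwrite(f"pics/{n}0.png",d["color"][:,:,::-1])
    print(n,{k:(v.tolist() if hasattr(v,'tolist') else v) for k,v in d.items() if k!="color"})
    np.savez(f"{n}0.npz",**d)
E
```

```text
pics
{'clock': 0.0, 'q': array([ 1.28281415,  0.68996086, -0.19451131,  1.56633852,  0.15724299,
        0.90247772, -0.21510998]), 'qd': array([ 0.00098672, -0.00029641,  0.00095429,  0.0015526 ,  0.00014008,
        0.00115689,  0.00140989]), 'joint_torque': array([ 4.13366270e-04, -5.27563512e+01, -1.26718361e+00, -1.53431332e+01,
       -5.27031580e-02,  6.52955277e-03,  1.64067160e-04]), 'tool_pos': array([ 0.19743657, -0.59235708,  0.24892583]), 'eef_rot': array([-0.69783969, -0.11391213,  0.69810452, -0.1126671 ]), 'contact_force': array([-0.72880722,  0.1180804 ,  0.12708079]), 'moment': array([ 0.03536646, -0.03006545,  0.02392263]), 'opening': 1.0033198163884316}
side {'fov_y': 52.881710670149445, 'cx': 318.0550380597175, 'cy': 199.59946093236152, 'extrinsics': [[-0.9172734774671917, -0.39824821561848756, -0.0027796208258539165, 0.4990463992957013], [0.30707927922562755, -0.7116965591190603, 0.6318151027067644, -0.20012489962391508], [-0.25359748383119635, 0.578693672416401, 0.7751141526895927, -1.1426636435196902], [0.0, 0.0, 0.0, 1.0]]}
top {'fov_y': 56.675267300811235, 'cx': 322.28361405406264, 'cy': 203.5950645009438, 'extrinsics': [[0.013210333039285482, -0.9998685589747749, 0.009399567793171885, 0.03342059712520894], [0.9941901373665522, 0.01413842729393222, 0.10670555579130059, -0.5591654459644161], [-0.10682442540948832, 0.007935341666334597, 0.9942462333288327, -1.1620699629496722], [0.0, 0.0, 0.0, 1.0]]}
```

View pics/top0.png

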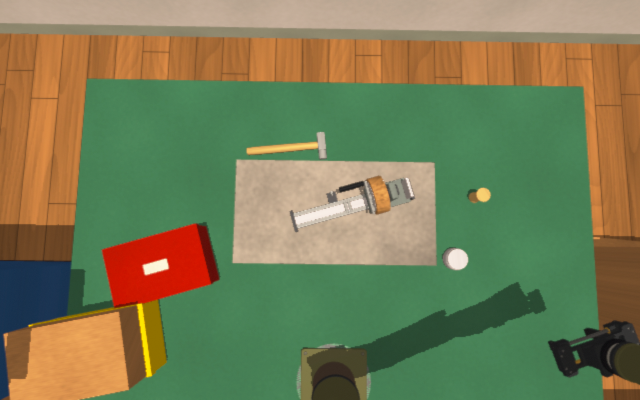

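View pics/side0.png

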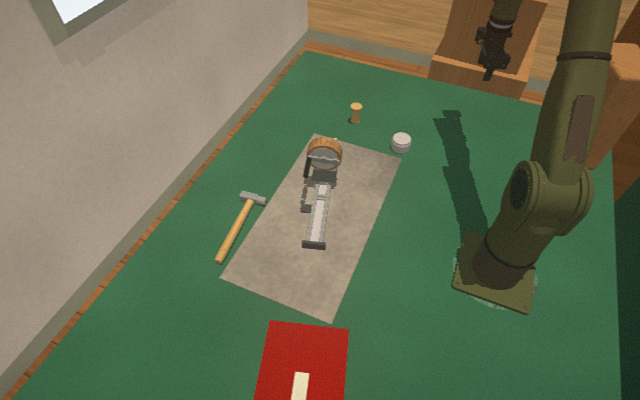

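The top view shows the push plate near (409,187), the wheel near (377,195) and the handle at about (350,187). The rail ends at about (295,222). Next I'll enlarge both crops.

```bash
python3 - <<'E'
import cv2,numpy as np
a=np.load("top0.npz")["color"][160:245,280:430,::-1];b=np.load("side0.npz")["color"][120:260,270:370,::-1]
a=cv2.resize(a,None,fx=5,fy=5,interpolation=cv2.INTER_CUBIC)
cv2.imwrite("pics/ta.png",a)
b=cv2.resize(b,None,fx=4.2,fy=4.2,interpolation=cv2.INTER_CUBIC)
cv2.imwrite("pics/sb.png",b)
E
```

```text
(no output)
```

View pics/ta.png

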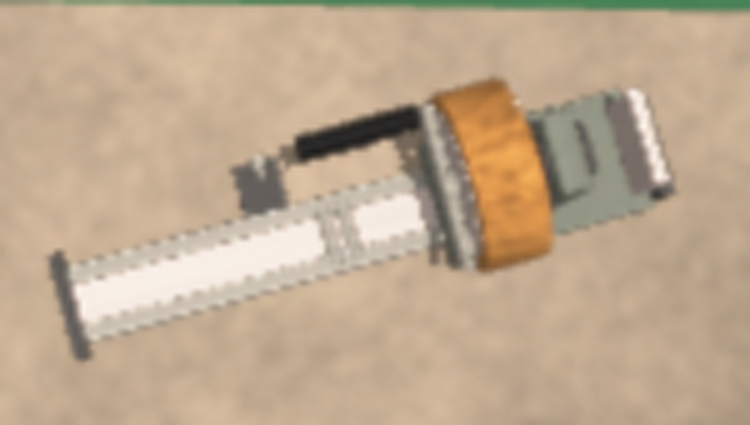

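View pics/sb.png

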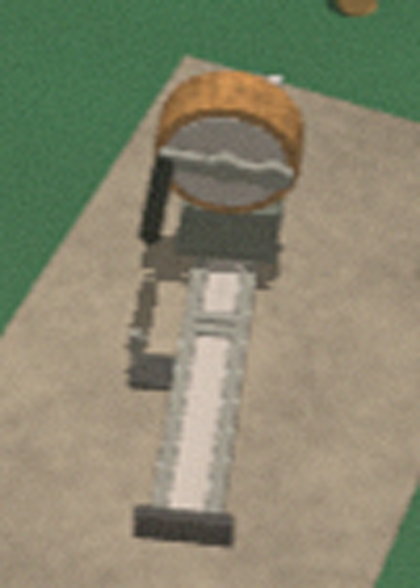

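The top crop shows the plate's top edge from (640,88) to (675,190). The sleeve runs from (418,115) to (298,150), the pointer is at about (262,185), and the rail's centre line goes from (80,305) to (425,216). The side crop shows the crank at about 90° (+x side), with the handle from (167,160) to (152,240).

```bash
cat > h.py <<'E'
import numpy as np
from scipy.spatial.transform import Rotation as R
C={n:np.load(f"{n}0.npz") for n in("top","side")}
def foc(d):return 200/np.tan(np.radians(float(d["fov_y"]))/2)
def ray(n,u,v,z,d=None):
    d=C[n] if d is None else d;E=np.array(d["extrinsics"]);f=foc(d)
    c=np.array([(u-d["cx"])/f,-(v-d["cy"])/f,-1]);o=-E[:3,:3].T@E[:3,3];w=E[:3,:3].T@c
    return o+w*(z-o[2])/w[2]
def proj(n,p,d=None):
    d=C[n] if d is None else d;E=np.array(d["extrinsics"]);f=foc(d);c=E[:3,:3]@p+E[:3,3]
    return np.array([d["cx"]-f*c[0]/c[2],d["cy"]+f*c[1]/c[2]])
def rel(p,T=None):
    s=p;return
E
python3 - <<'E'
from h import *
from scipy.optimize import least_squares
t=lambda x,y:(280+x/5-.4,160+y/5-.4)
s=lambda x,y:(270+x/4.2-.4,120+y/4.2-.4)
print("lens keys",list(C["top"].keys()))
# params: ax,ay,yaw,th ; carrier-frame points
def P(p,l): 
    c,k=np.cos(p[2]),np.sin(p[2]); return np.array([p[0]+c*l[0]-k*l[1],p[1]+k*l[0]+c*l[1],l[2]])
def H(p,y):return [.045*np.sin(p[3]),y,.13+.045*np.cos(p[3])]
ob=[("top",t(640,88),lambda p:[.03,-.11,.102]),("top",t(675,190),lambda p:[-.03,-.11,.102]),
("top",t(437,100),lambda p:[.055,.02,.13]),("top",t(505,80),lambda p:[.055,-.02,.13]),
("top",t(480,270),lambda p:[-.055,.02,.13]),("top",t(552,250),lambda p:[-.055,-.02,.13]),
("top",t(298,150),lambda p:H(p,.106)),("top",t(418,115),lambda p:H(p,.031)),
("side",s(167,158),lambda p:H(p,.031)),("side",s(152,240),lambda p:H(p,.106)),
("side",s(233,160),lambda p:[0,.02,.13])]
def f(p):return np.concatenate([proj(n,P(p,l(p)))-uv for n,uv,l in ob])
q=least_squares(f,[.55,-.1,.2,1.5],loss="soft_l1").x
print(q,np.degrees(q[2:]));print(f(q).reshape(-1,2).round(1))
c,k=np.cos(q[2]),np.sin(q[2]);A=np.array([[c,k],[-k,c]])
for n,uv,z in [("top",t(80,305),.022),("top",t(425,216),.022),("top",t(340,237),.022),("side",s(183,505),.022),("side",s(222,285),.022),("side",s(213,327),.022)]:
    print("rail",n,A@(ray(n,*uv,z)[:2]-q[:2]))
for n,uv in [("top",t(262,185)),("top",t(265,160)),("side",s(150,375)),("side",s(135,345))]:
    for z in(0,.03,.05): print("ptr",n,uv,z,(A@(ray(n,*uv,z)[:2]-q[:2])).round(4))
print("push",P(q,[0,-.11,.077]),"grip",P(q,[.045*np.sin(q[3]),.086,.13]))
E
```

```text
lens keys ['color', 'fov_y', 'cx', 'cy', 'extrinsics']
[ 0.57518177 -0.12260216  0.27858739  1.51362388] [15.96188176 86.72426015]
[[ 0.9  0.4]
 [-0.4 -1.1]
 [-0.5 -0.4]
 [-1.2  0.1]
 [ 1.2  1.3]
 [-0.2  1.7]
 [ 0.3  0.2]
 [ 0.8  0.6]
 [-0.6  0.9]
 [-0.7 -0.9]
 [-1.4 -0.2]]
rail top [-0.00075101  0.25891822]
rail top [-0.00340821  0.02864618]
rail top [-0.00216968  0.0855129 ]
rail side [0.00125355 0.25513353]
rail side [-0.00060605  0.04943777]
rail side [0.00095214 0.09224383]
ptr top (332.0, 196.6) 0 [0.0462 0.1238]
ptr top (332.0, 196.6) 0.03 [0.0428 0.1258]
ptr top (332.0, 196.6) 0.05 [0.0405 0.1271]
ptr top (332.6, 191.6) 0 [0.0617 0.1174]
ptr top (332.6, 191.6) 0.03 [0.058  0.1196]
ptr top (332.6, 191.6) 0.05 [0.0554 0.1211]
ptr side (305.31428571428575, 208.88571428571427) 0 [0.0447 0.1273]
ptr side (305.31428571428575, 208.88571428571427) 0.03 [0.0404 0.1502]
ptr side (305.31428571428575, 208.88571428571427) 0.05 [0.0375 0.1655]
ptr side (301.74285714285713, 201.74285714285713) 0 [0.0606 0.0998]
ptr side (301.74285714285713, 201.74285714285713) 0.03 [0.0558 0.1236]
ptr side (301.74285714285713, 201.74285714285713) 0.05 [0.0526 0.1394]
push [ 0.60543152 -0.2283611   0.077     ] grip [ 0.59472629 -0.02756322  0.13      ]
```

```bash
cat >> h.py <<'E'
YAW=0.2786
cx=np.array([np.cos(YAW),np.sin(YAW),0]);cy=np.array([-np.sin(YAW),np.cos(YAW),0])
AX0=np.array([.5752,-.1226,.13])
def goal(pos,s):
    """remaining turn (deg, tool axes) and shift (cm, in tool axes after the turn) to tool x down, tool y = s*cx"""
    from plant import r
    st=r.get_state();A=R.from_quat(st["eef_rot"]);x=np.array([0,0,-1.]);y=s*cx
    B=R.from_matrix(np.c_[x,y,np.cross(x,y)])
    print("t",st["clock"],"tcp",st["tool_pos"].round(4),"F",st["contact_force"].round(2),"turn",(A.inv()*B).as_rotvec(True).round(2),"shift cm old axes",(A.inv().apply(pos-st["tool_pos"])*100).round(2),"new axes",(B.inv().apply(pos-st["tool_pos"])*100).round(2))
E
python3 - <<'E'
from h import *
print("tin",ray("top",456,259,.045),"heel",ray("top",484,194,.07))
p=AX0-.11*cy; p=p-.05*cy; p[2]=.25;print(p)
for s in(1,-1):goal(p,s)
E
```

```text
tin [ 0.38841761 -0.37998818  0.045     ] heel [ 0.59168568 -0.46371822  0.07      ]
[ 0.61920158 -0.27643062  0.25      ]
t 0.1 tcp [ 0.1975 -0.5924  0.249 ] F [ 0.21 -0.62  0.05] turn [-8.752e+01 -7.000e-02  8.000e-02] shift cm old axes [ -0.08 -16.63 -50.  ] new axes [ -0.1   49.24 -18.78]
t 0.1 tcp [ 0.1975 -0.5924  0.249 ] F [ 0.21 -0.62  0.05] turn [9.248e+01 8.000e-02 7.000e-02] shift cm old axes [ -0.08 -16.63 -50.  ] new axes [ -0.1  -49.24  18.78]
```

Call:
drive_tool(deltas=[[[0,0,0],[0,-1,-3],0],[[0,0,0],[0,-1.2,-3.6],0],[[0,0,0],[0,-1.2,-3.6],0],[[0,0,0],[0,-1.2,-3.6],0],[[0,0,0],[0,-1.2,-3.6],0],[[0,0,0],[0,-1.2,-3.6],0],[[0,0,0],[0,-1.2,-3.6],0],[[0,0,0],[0,-1.2,-3.6],0],[[0,0,0],[0,-1.2,-3.6],0],[[0,0,0],[0,-1.2,-3.6],0],[[0,0,0],[0,-1.2,-3.6],0],[[0,0,0],[0,-1.2,-3.6],0]], force=20)

```text
clock: 1.1
tool_pos: [0.5579, -0.322, 0.2493]
eef_rot: [-0.698, -0.113, 0.698, -0.113]
contact_force: [0.5, -0.4, -0.4]
opening: 0.117
```

Call:
drive_tool(deltas=[[[0,0,0],[0,-1.2,-3.6],0],[[0,0,0],[0,-1.2,-3.6],0],[[-6,0,0],[0,-0.2,-3.6],0],[[-7,0,0],[0,0,0],0],[[-7,0,0],[0,0,0],0],[[-7,0,0],[0,0,0],0],[[-7,0,0],[0,0,0],0],[[-7,0,0],[0,0,0],0],[[-7,0,0],[0,0,0],0],[[-7,0,0],[0,0,0],0],[[-7,0,0],[0,0,0],0],[[-7,0,0],[0,0,0],0]])

```text
clock: 2.1
tool_pos: [0.6507, -0.2647, 0.2491]
eef_rot: [-0.509, -0.491, 0.51, -0.49]
contact_force: [-0.1, -0.3, 0.2]
opening: 0.007
```

Call:
drive_tool(deltas=[[[-7,0,0],[0,0,0],0],[[-7,0,0],[0,0,0],0],[[-4,0,0],[0,0,0],0],[[0,0,0],[0,0,0],0]])

```text
clock: 2.43
tool_pos: [0.6506, -0.2648, 0.249]
eef_rot: [0.428, 0.563, -0.428, 0.562]
contact_force: [-0.4, -0.5, -0.2]
opening: 0.004
```

```bash
python3 - <<'E'
from h import *
p=AX0-.16*cy; p[2]=.077
goal(p,1)
E
```

```text
t 2.4333 tcp [ 0.6506 -0.2648  0.249 ] F [-0.42 -0.52 -0.2 ] turn [-0.44 -0.05  0.06] shift cm old axes [17.2  -3.32  0.29] new axes [17.2  -3.34  0.25]
```

Call:
drive_tool(deltas=[[[-0.4,0,0],[0,-1.7,0.3],0],[[0,0,0],[0,-1.6,0],0],[[0,0,0],[2.5,0,0],0],[[0,0,0],[3,0,0],0],[[0,0,0],[3,0,0],0],[[0,0,0],[3,0,0],0],[[0,0,0],[3,0,0],0],[[0,0,0],[2.7,0,0],0],[[0,0,0],[0,0,-1],0],[[0,0,0],[0,0,-1],0],[[0,0,0],[0,0,-1],0],[[0,0,0],[0,0,0],0]])

```text
clock: 3.43
tool_pos: [0.6133, -0.2434, 0.0802]
eef_rot: [0.427, 0.564, -0.424, 0.565]
contact_force: [-0.5, -0.0, 0.2]
opening: 0.002
```

Call:
drive_tool(deltas=[[[0,0,0],[0,0,-0.4],0],[[0,0,0],[0,0,-0.4],0],[[0,0,0],[0,0,-0.4],0],[[0,0,0],[0,0,-0.4],0],[[0,0,0],[0,0,-0.4],0],[[0,0,0],[0,0,-0.4],0],[[0,0,0],[0,0,-0.4],0],[[0,0,0],[0,0,0],0]])

```text
clock: 4.1
tool_pos: [0.604, -0.2189, 0.0777]
eef_rot: [0.426, 0.565, -0.426, 0.564]
contact_force: [-0.4, -0.0, -0.7]
opening: 0.002
```

```bash
python3 - <<'E'
from h import *
p=AX0-.11*cy; p[2]=.077
goal(p,1)
E
```

```text
t 4.1 tcp [ 0.604  -0.2189  0.0777] F [-0.41 -0.04 -0.66] turn [-0.06 -0.09  0.02] shift cm old axes [ 0.07 -0.12  0.95] new axes [ 0.07 -0.12  0.94]
```

```bash
python3 - <<'E'
from h import *
from plant import r
import cv2
a=r.snapshot("top")["color"][150:250,280:440,::-1];b=r.snapshot("side")["color"][90:250,260:380,::-1]
a=cv2.resize(a,(640,400));b=cv2.resize(b,(300,400))
cv2.imwrite("pics/c.png",np.hstack([a,b][:1]+[b[:, :150], b[:,150:]]))
E
```

```text
(no output)
```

View pics/c.png

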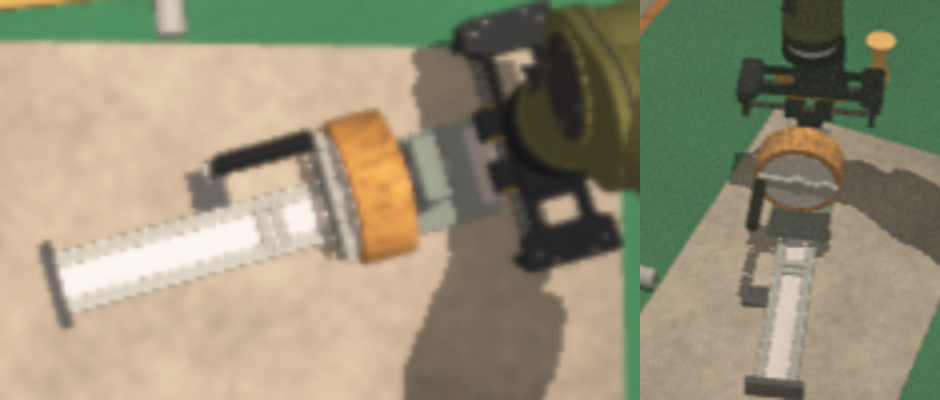

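The carrier has already moved about 18 mm with the tool, so the fingers are on the plate and the pointer is about 107 mm further on. I'll push most of the way, then go slowly.

Call:
drive_tool(deltas=[[[0,0,0],[0,0,-0.5],0],[[0,0,0],[0,0,-0.8],0],[[0,0,0],[0,0,-0.8],0],[[0,0,0],[0,0,-0.8],0],[[0,0,0],[0,0,-0.8],0],[[0,0,0],[0,0,-0.8],0],[[0,0,0],[0,0,-0.8],0],[[0,0,0],[0,0,-0.8],0],[[0,0,0],[0,0,-0.8],0],[[0,0,0],[0,0,-0.5],0],[[0,0,0],[0,0,-0.3],0],[[0,0,0],[0,0,-0.2],0]])

```text
clock: 5.2
tool_pos: [0.583, -0.1437, 0.078]
eef_rot: [0.426, 0.564, -0.426, 0.564]
contact_force: [-0.4, -2.0, -0.3]
opening: 0.007
```

Call:
drive_tool(deltas=[[[0,0,0],[0,0,-0.15],0],[[0,0,0],[0,0,-0.15],0],[[0,0,0],[0,0,-0.15],0]])

```text
clock: 5.45
tool_pos: [0.5821, -0.1407, 0.078]
eef_rot: [0.427, 0.563, -0.426, 0.564]
contact_force: [0.6, -2.2, 1.3]
opening: 0.008
```

Call:
drive_tool(deltas=[[[0,0,0],[0,0,-0.15],0],[[0,0,0],[0,0,-0.15],0]])

```text
clock: 5.62
tool_pos: [0.5812, -0.1375, 0.078]
eef_rot: [0.427, 0.564, -0.426, 0.564]
contact_force: [0.2, -3.0, 2.1]
opening: 0.007
```

```bash
python3 - <<'E'
from h import *
p=AX0-.11*cy; p[2]=.077
goal(p,1)
E
```

```text
t 5.6167 tcp [ 0.5812 -0.1375  0.078 ] F [ 0.25 -3.02  2.08] turn [-0.15  0.02 -0.06] shift cm old axes [ 0.1  -0.14  9.4 ] new axes [ 0.1  -0.17  9.4 ]
```

Call:
drive_tool(deltas=[[[0,0,0],[0,0,-0.15],0],[[0,0,0],[0,0,-0.15],0],[[0,0,0],[0,0,-0.15],0]])

```text
clock: 5.87
tool_pos: [0.5798, -0.1329, 0.0779]
eef_rot: [0.427, 0.564, -0.426, 0.564]
contact_force: [0.9, -2.5, 2.5]
opening: 0.01
```

Call:
drive_tool(deltas=[[[0,0,0],[0,0,-0.1],0],[[0,0,0],[0,0,-0.1],0]])

```text
clock: 6.03
tool_pos: [0.5792, -0.1309, 0.0778]
eef_rot: [0.426, 0.564, -0.426, 0.564]
contact_force: [1.1, -0.8, 1.9]
opening: 0.004
```

Call:
drive_tool(deltas=[[[0,0,0],[0,0,-0.1],0],[[0,0,0],[0,0,-0.1],0]])

```text
clock: 6.2
tool_pos: [0.5788, -0.1297, 0.0778]
eef_rot: [0.426, 0.564, -0.426, 0.565]
contact_force: [2.6, -4.3, 0.6]
opening: 0.007
```

Call:
drive_tool(deltas=[[[0,0,0],[0,0,-0.1],0],[[0,0,0],[0,0,-0.1],0]])

```text
clock: 6.37
tool_pos: [0.5787, -0.1294, 0.0778]
eef_rot: [0.426, 0.563, -0.427, 0.565]
contact_force: [4.0, -7.5, 0.0]
opening: 0.008
```

Call:
drive_tool(deltas=[[[0,0,0],[0,0,-0.1],0],[[0,0,0],[0,0,0],0]])

```text
clock: 6.53
tool_pos: [0.5788, -0.1293, 0.0779]
eef_rot: [0.426, 0.562, -0.427, 0.565]
contact_force: [4.2, -8.2, 0.2]
opening: 0.007
```

```bash
python3 - <<'E'
from h import *
from plant import r
import cv2
p=AX0-.11*cy; p[2]=.077
goal(p,1)
a=r.snapshot("top")["color"][150:250,280:440,::-1];b=r.snapshot("side")["color"][150:250,280:360,::-1]
cv2.imwrite("pics/d.png",np.hstack([cv2.resize(x,None,fx=3.3,fy=3.3,interpolation=cv2.INTER_CUBIC) for x in(a,b)]))
E
```

```text
t 6.5333 tcp [ 0.5788 -0.1293  0.0779] F [ 4.22 -8.19  0.23] turn [-0.23  0.24 -0.07] shift cm old axes [ 0.13 -0.12 10.26] new axes [ 0.09 -0.16 10.26]
```

View pics/d.png

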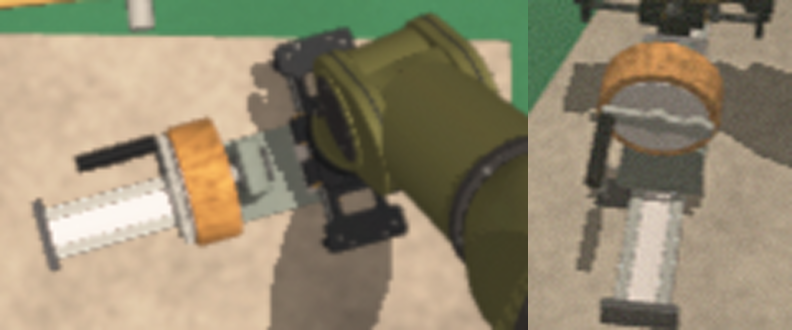

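The picture has the axle about 10 mm short of where I read the pointer. I'll zoom in on the pointer in the first pictures to settle it.

```bash
python3 - <<'E'
from h import *
import cv2
a=C["top"]["color"][180:210,318:358,::-1];b=C["side"]["color"][180:220,290:330,::-1]
cv2.imwrite("pics/e.png",np.hstack([cv2.resize(a,(480,360),interpolation=cv2.INTER_NEAREST),cv2.resize(b[5:35],(320*3//2//1,360),interpolation=cv2.INTER_NEAREST)[:,:310]]))
E
```

```text
(no output)
```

View pics/e.png

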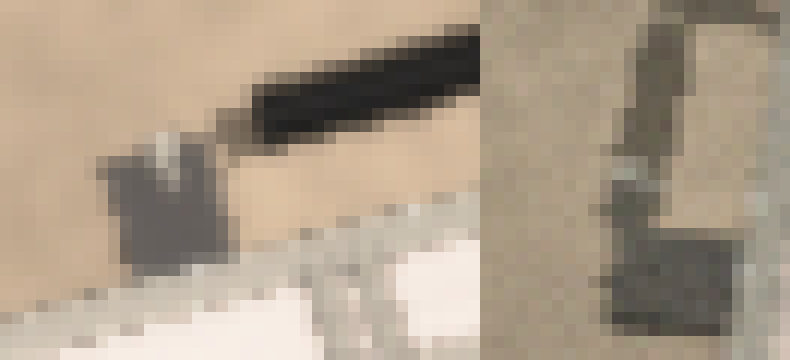

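```bash
python3 - <<'E'
from h import *
t=lambda x,y:(280+x/3.3-.35,150+y/3.3-.35)
e=lambda x,y:(318+x/12-.5,180+y/12-.5)
es=lambda x,y:(290+(x-480)/12-.5,185+y/12-.5)
o=[((437,100),(165,128),[.055,.02]),((505,80),(207,118),[.055,-.02]),((480,270),(198,243),[-.055,.02]),((552,250),(241,236),[-.055,-.02])]
for a,b,l in o:
    A=ray("top",280+a[0]/5-.4,160+a[1]/5-.4,.13);B=ray("top",*t(*b),.13)
    print("moved",((B-A)@cy).round(4),"now axle along",((B-AX0)@cy-l[1]).round(4))
A=ray("top",280+298/5-.4,160+150/5-.4,.13);B=ray("top",*t(78,163),.13);print("handle tip moved",(B-A)@cy)
A=ray("side",270+152/4.2-.4,120+240/4.2-.4,.13);B=ray("side",280+(592-528)/3.3-.35,150+188/3.3-.35,.13);print("handle side moved",(B-A)@cy)
for n,p,z in[("top",e(168,160),.05),("top",e(172,205),.0),("side",es(635,170),.05),("side",es(675,280),.0),("side",es(640,235),0)]:
    q=ray(n,*p,z)-AX0;print("ptr",n,z,(q@cx).round(4),(q@cy).round(4))
E
```

```text
moved 0.114 now axle along 0.1128
moved 0.1176 now axle along 0.1141
moved 0.1096 now axle along 0.1118
moved 0.1153 now axle along 0.1133
handle tip moved 0.10962299224043968
handle side moved 0.11413289464578018
ptr top 0.05 0.0525 0.1255
ptr top 0.0 0.0463 0.1243
ptr side 0.05 0.0524 0.1271
ptr side 0.0 0.0439 0.1229
ptr side 0 0.0556 0.1089
```

Call:
drive_tool(deltas=[[[0,0,0],[0,0,-0.05],0],[[0,0,0],[0,0,-0.05],0]])

```text
clock: 6.8
tool_pos: [0.5787, -0.1293, 0.0779]
eef_rot: [0.426, 0.562, -0.428, 0.565]
contact_force: [5.2, -9.3, -0.6]
opening: 0.007
```

Call:
drive_tool(deltas=[[[0,0,0],[0,0,-0.05],0],[[0,0,0],[0,0,-0.05],0]])

```text
clock: 6.97
tool_pos: [0.5786, -0.129, 0.0779]
eef_rot: [0.426, 0.561, -0.428, 0.566]
contact_force: [6.3, -10.3, -1.5]
opening: 0.007
```

```bash
python3 - <<'E'
from h import *
p=AX0-.11*cy; p[2]=.077
goal(p,1)
E
```

```text
t 6.9667 tcp [ 0.5786 -0.129   0.0779] F [  6.32 -10.35  -1.46] turn [-0.3   0.36 -0.09] shift cm old axes [ 0.16 -0.1  10.29] new axes [ 0.09 -0.15 10.29]
```

Call:
drive_tool(deltas=[[[0,0,0],[0,0,-0.05],0],[[0,0,0],[0,0,-0.05],0]])

```text
clock: 7.13
tool_pos: [0.5786, -0.1289, 0.0779]
eef_rot: [0.426, 0.561, -0.428, 0.566]
contact_force: [6.2, -12.3, -0.9]
opening: 0.005
```

Call:
drive_tool(deltas=[[[0,0,0],[0,0,-0.05],0],[[0,0,0],[0,0,0],0]])

```text
clock: 7.3
tool_pos: [0.5786, -0.1289, 0.0779]
eef_rot: [0.426, 0.561, -0.429, 0.566]
contact_force: [6.5, -12.2, -2.9]
opening: 0.002
```

Call:
drive_tool(deltas=[[[0,0,0],[0,0,-0.05],0],[[0,0,0],[0,0,0],0]])

```text
clock: 7.47
tool_pos: [0.5786, -0.1289, 0.078]
eef_rot: [0.426, 0.56, -0.429, 0.566]
contact_force: [6.9, -13.4, -1.8]
opening: 0.004
```

Call:
drive_tool(deltas=[[[0,0,0],[0,0,-0.05],0],[[0,0,0],[0,0,0],0]])

```text
clock: 7.63
tool_pos: [0.5786, -0.1289, 0.078]
eef_rot: [0.426, 0.56, -0.429, 0.566]
contact_force: [7.0, -13.4, -2.9]
opening: 0.004
```

Call:
drive_tool(deltas=[[[0,0,0],[0,0,-0.05],0],[[0,0,0],[0,0,-0.05],0],[[0,0,0],[0,0,0],0]])

```text
clock: 7.88
tool_pos: [0.5785, -0.1288, 0.078]
eef_rot: [0.426, 0.56, -0.429, 0.566]
contact_force: [7.7, -14.8, -2.9]
opening: 0.009
```

```bash
python3 - <<'E'
from h import *
from plant import r
import cv2
p=AX0-.11*cy; p[2]=.077
goal(p,1)
s=r.get_state();print(s["moment"],s["contact_force"],s["contact_force"]@cy)
a=r.snapshot("top")["color"][150:250,280:400,::-1];b=r.snapshot("wrist")["color"][:,:,::-1]
cv2.imwrite("pics/f.png",np.hstack([cv2.resize(a,(480,400),interpolation=cv2.INTER_CUBIC),cv2.resize(b,None,fx=.5,fy=1)]))
cv2.imwrite("pics/w.png",b)
E
```

```text
t 7.8833 tcp [ 0.5785 -0.1288  0.078 ] F [  7.69 -14.83  -2.92] turn [-0.42  0.59 -0.12] shift cm old axes [ 0.21 -0.07 10.31] new axes [ 0.1  -0.15 10.31]
[-2.90570158 -1.55810735  0.18090739] [  7.68635312 -14.825189    -2.91653893] -16.36737358827023
```

View pics/f.png

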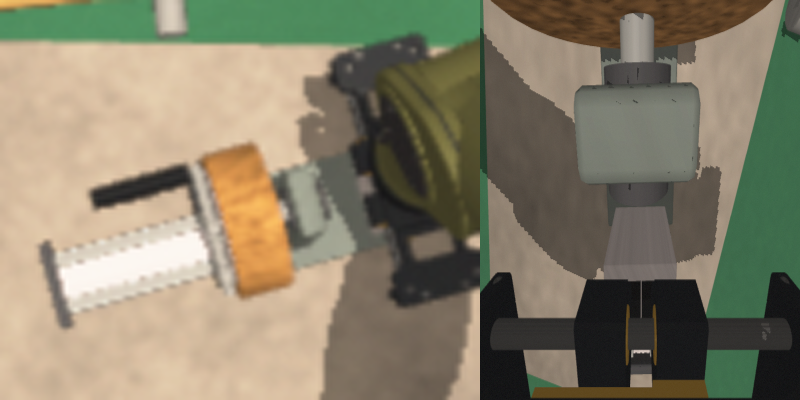

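Still no jump. The commanded lead gives only about 2 N per mm, so no earlier hump can have been missed, and the axle still looks about 12 mm short. I'll keep raising the push in small steps.

Call:
drive_tool(deltas=[[[0,0,0],[0,0,-0.05],0],[[0,0,0],[0,0,-0.05],0],[[0,0,0],[0,0,0],0]])

```text
clock: 8.23
tool_pos: [0.5786, -0.1287, 0.0781]
eef_rot: [0.426, 0.559, -0.43, 0.567]
contact_force: [7.4, -16.6, -3.0]
opening: 0.004
```

Call:
drive_tool(deltas=[[[0,0,0],[0,0,-0.05],0],[[0,0,0],[0,0,-0.05],0],[[0,0,0],[0,0,0],0]])

```text
clock: 8.48
tool_pos: [0.5785, -0.1287, 0.078]
eef_rot: [0.426, 0.559, -0.43, 0.567]
contact_force: [9.2, -18.2, -3.7]
opening: 0.009
```

```bash
python3 - <<'E'
from plant import r
s=r.get_state();print(s["q"].round(3),s["joint_torque"].round(2),s["contact_force"],s["moment"],s["opening"])
E
```

```text
[ 0.342  0.907 -0.364  1.788  0.589  0.551 -0.134] [ -9.25 -53.01 -12.96  -2.14  -3.37   0.35  -0.23] [  9.24511696 -18.21984133  -3.66788283] [-3.46778242 -1.84372362  0.19504833] 0.009047488568198259
```

```bash
python3 - <<'E'
from h import *
e=lambda x,y:(318+x/12-.5,180+y/12-.5)
es=lambda x,y:(290+(x-480)/12-.5,185+y/12-.5)
def tri(u,v):
    P=[(ray(n,*w,0),ray(n,*w,.1)) for n,w in(("top",u),("side",v))]
    A=[];b=[]
    for p,q in P:
        d=(q-p)/np.linalg.norm(q-p);M=np.eye(3)-np.outer(d,d);A.append(M);b.append(M@p)
    x=np.linalg.lstsq(np.vstack(A),np.hstack(b),rcond=None)[0]
    g=x-AX0;print("across %.4f along %.4f z %.4f"%(g@cx,g@cy,x[2]),"miss",[np.linalg.norm(M@x-c).round(4) for M,c in zip(A,b)])
tri(e(165,140),es(625,170)); tri(e(172,165),es(625,175))
tri(e(105,165),es(612,325)); tri(e(130,270),es(725,330)); tri(e(230,255),es(735,235))
print("groove in rail");tri((280+340/5-.4,160+237/5-.4),(270+213/4.2-.4,120+327/4.2-.4))
for z in(0,.022,.05):print(proj("side",AX0+.05*cx+.124*cy-[0,0,.13-z]),proj("top",AX0+.05*cx+.124*cy-[0,0,.13-z]))
E
```

```text
across 0.0569 along 0.1245 z 0.0465 miss [np.float64(0.0014), np.float64(0.0014)]
across 0.0536 along 0.1245 z 0.0443 miss [np.float64(0.002), np.float64(0.002)]
across 0.0602 along 0.1390 z -0.0012 miss [np.float64(0.0018), np.float64(0.0018)]
across 0.0298 along 0.1403 z 0.0034 miss [np.float64(0.0019), np.float64(0.0019)]
across 0.0284 along 0.1133 z 0.0097 miss [np.float64(0.0006), np.float64(0.0006)]
groove in rail
across 0.0002 along 0.0846 z 0.0126 miss [np.float64(0.0017), np.float64(0.0017)]
[303.82208226 207.91224512] [331.61943572 195.50263429]
[303.61144661 203.61879957] [331.85292181 194.63184649]
[303.33503526 197.98462936] [332.16265617 193.47669032]
```

The pointer triangulates firmly: 124 mm along, 46 mm high. So the axle is about 12 mm short, and a stiff 20 N means something is blocking. I'll look closely from the side and wrist cameras.

```bash
python3 - <<'E'
from plant import r
import cv2,numpy as np
w=cv2.imread("pics/w.png")
b=r.snapshot("side")["color"][130:250,270:370,::-1]
b=cv2.resize(b,(500,600),interpolation=cv2.INTER_CUBIC)
w=cv2.resize(w[:, 140:500],(300,333))
t=cv2.resize(r.snapshot("top")["color"][170:240,320:400,::-1],(300,262),interpolation=cv2.INTER_CUBIC)
cv2.imwrite("pics/g.png",np.hstack([b,np.vstack([w,t,np.zeros((5,300,3),np.uint8)])]))
E
```

```text
(no output)
```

View pics/g.png

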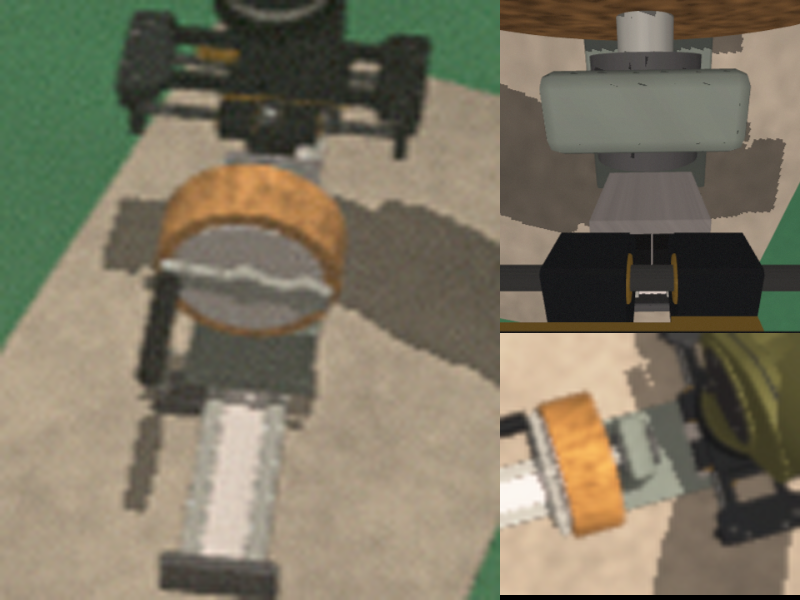

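Call:
drive_tool(deltas=[[[0,0,0],[0,0,0.4],0],[[0,0,0],[0,0,0.4],0],[[0,0,0],[0,0,0],0]])

```text
clock: 8.83
tool_pos: [0.5784, -0.1292, 0.0777]
eef_rot: [0.426, 0.563, -0.427, 0.565]
contact_force: [3.5, -6.6, -0.9]
opening: 0.006
```

Call:
drive_tool(deltas=[[[0,0,0],[0,0,0.2],0],[[0,0,0],[0,0,0],0]])

```text
clock: 9.0
tool_pos: [0.5784, -0.1293, 0.0776]
eef_rot: [0.426, 0.564, -0.427, 0.564]
contact_force: [2.1, -5.0, 0.1]
opening: 0.002
```

Call:
drive_tool(deltas=[[[0,0,0],[0,0,0.2],0],[[0,0,0],[0,0,0],0]])

```text
clock: 9.17
tool_pos: [0.5779, -0.1296, 0.0774]
eef_rot: [0.426, 0.565, -0.426, 0.563]
contact_force: [0.7, -1.5, -0.2]
opening: 0.005
```

```bash
python3 - <<'E'
from h import *
from plant import r
p=AX0-.11*cy; p[2]=.077
goal(p,1);print(r.get_state()["moment"])
print(np.array(r.snapshot("wrist")["tool_from_camera"]).round(3))
E
```

```text
t 9.1667 tcp [ 0.5779 -0.1296  0.0774] F [ 0.73 -1.53 -0.2 ] turn [-0.08 -0.11  0.09] shift cm old axes [ 0.02 -0.05 10.25] new axes [ 0.04 -0.06 10.25]
[-0.41232336 -0.19608416  0.03211607]
[[-0.002  0.324 -0.946 -0.136]
 [ 1.    -0.    -0.002  0.   ]
 [-0.001 -0.946 -0.324 -0.086]
 [ 0.     0.     0.     1.   ]]
```

The wall is rigid: no spring-back, and more force than the detent can give. Before pushing harder I'll move over the handle, where I need to go anyway, and look at carrier and pointer with the wrist camera.

Call:
drive_tool(deltas=[[[0,0,0],[0,0,1.5],0],[[0,0,0],[0,0,1],0],[[0,0,0],[-3.5,0,0],0],[[0,0,0],[-4,0,0],0],[[0,0,0],[-4,0,0],0],[[0,0,0],[-4,0,0],5],[[0,0,0],[-2,1.5,-2.5],5],[[0,0,0],[0,1.5,-3.5],5],[[0,0,0],[0,1.5,-3.5],5],[[0,0,0],[0,0,-3.5],5],[[0,0,0],[0,0,-3.5],5],[[0,0,0],[0,0,-3.5],5]])

```text
clock: 10.22
tool_pos: [0.5732, 0.0518, 0.2525]
eef_rot: [0.426, 0.565, -0.426, 0.564]
contact_force: [1.2, 0.2, -0.8]
opening: 0.513
```

Call:
drive_tool(deltas=[[[0,0,0],[0,0,-3],5],[[0,0,0],[0,0,0],5],[[0,0,0],[0,0,0],5]])

```text
clock: 10.47
tool_pos: [0.5651, 0.0814, 0.2528]
eef_rot: [0.425, 0.566, -0.425, 0.565]
contact_force: [0.5, -1.1, -0.5]
opening: 0.566
```

```bash
python3 - <<'E'
from h import *
from plant import r
import cv2
h=AX0+.045*cx+(.1125+.086)*cy;h[2]=.1326-.008
goal(h,1)
s=r.get_state();d=r.snapshot("wrist");np.savez("wrist1.npz",T=s["tool_pos"],Q=s["eef_rot"],**d)
d2=r.snapshot("side");np.savez("side1.npz",**d2);d3=r.snapshot("top")
b=cv2.resize(d2["color"][150:230,280:360,::-1],(280,280),interpolation=cv2.INTER_CUBIC)
c=cv2.resize(d3["color"][165:235,285:385,::-1],(400,280),interpolation=cv2.INTER_CUBIC)
w=cv2.resize(d["color"][:,:,::-1],(512,320))
o=np.zeros((600,700,3),np.uint8);o[:320,:512]=w;o[320:,:280]=b;o[320:,285:685]=c
cv2.imwrite("pics/i.png",o)
E
```

```text
t 10.4667 tcp [0.5651 0.0814 0.2528] F [ 0.48 -1.14 -0.55] turn [ 0.16 -0.07  0.04] shift cm old axes [12.82 -0.13  0.06] new axes [12.82 -0.14  0.04]
```

View pics/i.png

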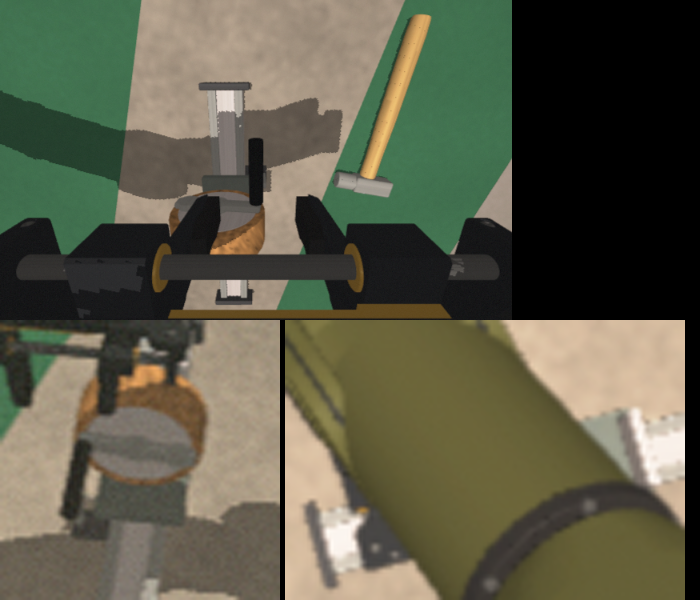

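The wrist picture (0.8 scale) shows the handle from (256,140) to (256,203), the pointer bracket at about (259,181), the rail caps at (225,86) and (233,297), and the carrier front at about (225,183). I'll convert these to positions.

```bash
cat >> h.py <<'E'
def wray(d,u,v,z):
    Rm=R.from_quat(d["Q"]).as_matrix();M=np.array(d["tool_from_camera"]);f=foc(d)
    c=np.array([(u-d["cx"])/f,-(v-d["cy"])/f,-1]);o=d["T"]+Rm@M[:3,3];w=Rm@M[:3,:3]@c
    return o+w*(z-o[2])/w[2]
E
python3 - <<'E'
from h import *
d=np.load("wrist1.npz")
for nm,u,v,z in[("handle tip",256,140,.1406),("handle inner",256,204,.13),("bracket ctr",259,181,.0),("bracket top edge",265,170,0),("bracket bot edge",266,192,0),("cap far",225,86,.02),("cap near",233,297,.02),("carrier front",225,178,.022),("carrier front top",225,178,.06)]:
    q=wray(d,u/.8,v/.8,z)-AX0;print(nm,"across %.4f along %.4f"%(q@cx,q@cy))
E
python3 - <<'E'
import cv2,numpy as np
w=np.load("wrist1.npz")["color"][190:290,190:390,::-1]
cv2.imwrite("pics/j.png",cv2.resize(w,(800,400),interpolation=cv2.INTER_CUBIC))
E
```

```text
handle tip across 0.0453 along 0.2207
handle inner across 0.0454 along 0.1411
bracket ctr across 0.0500 along 0.1129
bracket top edge across 0.0599 along 0.1329
bracket bot edge across 0.0622 along 0.0923
cap far across 0.0007 along 0.2684
cap near across 0.0012 along -0.1214
carrier front across -0.0044 along 0.1276
carrier front top across 0.0008 along 0.1439
```

View pics/j.png

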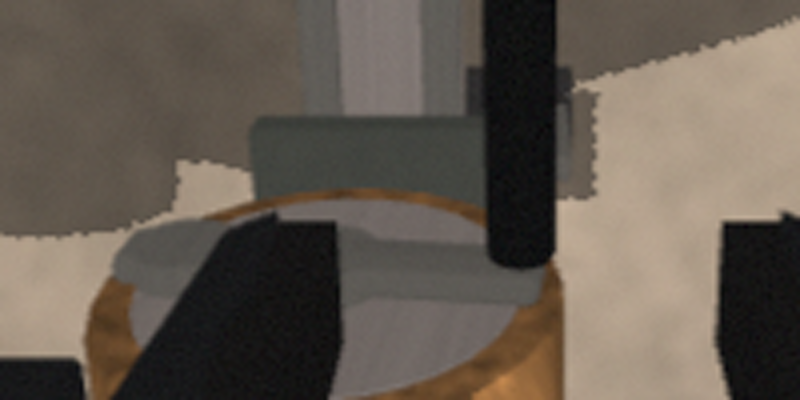

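```bash
python3 - <<'E'
from h import *
d=np.load("wrist1.npz")
j=lambda x,y:(190+x/4-.4,190+y/4-.4)
for nm,p,zs in[("ptr tip",(565,170),(.046,.05)),("ptr foot",(567,100),(0,.01)),("bracket far edge",(520,66),(0,.01,.022)),("bracket left edge",(467,90),(0,.01,.022)),
 ("block far top edge",(370,117),(.022,.04,.06,.075)),("block left",(250,120),(.022,.04,.06)),("handle inner end top",(520,268),(.125,)),("crank arm mid at axle (x~345)",(345,272),(.13,))]:
    for z in zs:
        q=wray(d,*j(*p),z)-AX0;print(nm,z,"across %.4f along %.4f"%(q@cx,q@cy))
E
```

```text
ptr tip 0.046 across 0.0581 along 0.1255
ptr tip 0.05 across 0.0580 along 0.1274
ptr foot 0 across 0.0601 along 0.1299
ptr foot 0.01 across 0.0597 along 0.1339
bracket far edge 0 across 0.0443 along 0.1420
bracket far edge 0.01 across 0.0444 along 0.1456
bracket far edge 0.022 across 0.0444 along 0.1500
bracket left edge 0 across 0.0266 along 0.1334
bracket left edge 0.01 across 0.0271 along 0.1373
bracket left edge 0.022 across 0.0277 along 0.1419
block far top edge 0.022 across -0.0032 along 0.1327
block far top edge 0.04 across -0.0007 along 0.1401
block far top edge 0.06 across 0.0020 along 0.1484
block far top edge 0.075 across 0.0040 along 0.1546
block left 0.022 across -0.0413 along 0.1315
block left 0.04 across -0.0370 along 0.1390
block left 0.06 across -0.0322 along 0.1474
handle inner end top 0.125 across 0.0450 along 0.1366
crank arm mid at axle (x~345) 0.13 across 0.0041 along 0.1382
```

Three views agree the pointer is about 13–15 mm ahead of the axle, so the carrier isn't in the station yet. I'll grip the handle here and use it to feel whether the carrier slides freely or is stuck.

Call:
drive_tool(deltas=[[[0,0,0],[3,-0.1,0],5],[[0,0,0],[3,0,0],5],[[0,0,0],[3,0,0],5],[[0,0,0],[2.5,0,0],5],[[0,0,0],[1.2,0,0],5],[[0,0,0],[0,0,0],1],[[0,0,0],[0,0,0],0.5],[[0,0,0],[0,0,0],0.5],[[0,0,0],[0,0,0],0.5],[[0,0,0],[0,0,0],0.5]], force=45)

```text
clock: 11.45
tool_pos: [0.5658, 0.0784, 0.1269]
eef_rot: [0.427, 0.564, -0.426, 0.564]
contact_force: [-5.3, -1.3, 1.1]
opening: 0.211
```

Call:
drive_tool(deltas=[[[0,0,0],[0,0,-0.1],0.5],[[0,0,0],[0,0,-0.1],0.5],[[0,0,0],[0,0,-0.1],0.5],[[0,0,0],[0,0,0],0.5]])

```text
clock: 11.78
tool_pos: [0.564, 0.0781, 0.1263]
eef_rot: [0.425, 0.563, -0.429, 0.565]
contact_force: [-2.5, -6.8, 5.5]
opening: 0.157
```

```bash
python3 - <<'E'
from h import *
from plant import r
h=AX0+.045*cx+(.1125+.086)*cy;h[2]=.1326-.008
goal(h,1);s=r.get_state();print(s["opening"],s["contact_force"]@cy,s["contact_force"]@cx)
E
```

```text
t 11.7833 tcp [0.564  0.0781 0.1263] F [-2.49 -6.76  5.48] turn [-0.23  0.28  0.13] shift cm old axes [ 0.17  0.06 -0.25] new axes [ 0.17  0.06 -0.25]
0.15665341059720012 -5.81441305760253 -4.2494365672701
```

Call:
drive_tool(deltas=[[[0,0,0],[0,0,0.2],0.5],[[0,0,0],[0,0,0.2],0.5],[[0,0,0],[0,0,0],0.5]])

```text
clock: 12.03
tool_pos: [0.5643, 0.0774, 0.1262]
eef_rot: [0.426, 0.565, -0.427, 0.564]
contact_force: [-4.8, -2.3, 5.5]
opening: 0.157
```

Call:
drive_tool(deltas=[[[0,0,0],[0,0,0.2],0.5],[[0,0,0],[0,0,0],0.5]])

```text
clock: 12.2
tool_pos: [0.5647, 0.076, 0.1262]
eef_rot: [0.426, 0.565, -0.427, 0.564]
contact_force: [-5.4, -0.5, 5.2]
opening: 0.16
```

Call:
drive_tool(deltas=[[[0,0,0],[0,0,0.2],0.5],[[0,0,0],[0,0,0],0.5]])

```text
clock: 12.37
tool_pos: [0.5652, 0.0743, 0.1262]
eef_rot: [0.426, 0.565, -0.426, 0.564]
contact_force: [-6.2, -0.2, 5.1]
opening: 0.158
```

The carrier slides back freely at about 2 N but stops dead going forward, so it behaves like an end stop, or an obstacle, rather than the detent. I'll slide it back gently by the handle and feel for the detent.

Call:
drive_tool(deltas=[[[0,0,0],[-0.1,-0.1,0.3],0.5],[[0,0,0],[-0.1,-0.1,0.3],0.5],[[0,0,0],[0,0,0.3],0.5],[[0,0,0],[0,0,0.3],0.5],[[0,0,0],[0,0,0.3],0.5]])

```text
clock: 12.78
tool_pos: [0.5695, 0.0587, 0.1277]
eef_rot: [0.427, 0.564, -0.426, 0.564]
contact_force: [0.5, 1.8, -3.7]
opening: 0.161
```

Call:
drive_tool(deltas=[[[0,0,0],[0,0,0.2],0.5],[[0,0,0],[0,0,0.2],0.5]])

```text
clock: 12.95
tool_pos: [0.5706, 0.0547, 0.1278]
eef_rot: [0.427, 0.564, -0.426, 0.564]
contact_force: [1.6, 3.5, -4.9]
opening: 0.155
```

Call:
drive_tool(deltas=[[[0,0,0],[0,0,0.2],0.5],[[0,0,0],[0,0,0.2],0.5]])

```text
clock: 13.12
tool_pos: [0.5716, 0.0513, 0.1278]
eef_rot: [0.427, 0.564, -0.426, 0.564]
contact_force: [2.5, 2.4, -5.9]
opening: 0.16
```

Call:
drive_tool(deltas=[[[0,0,0],[0,0,0.2],0.5],[[0,0,0],[0,0,0.2],0.5]])

```text
clock: 13.28
tool_pos: [0.5727, 0.0474, 0.1278]
eef_rot: [0.427, 0.564, -0.426, 0.564]
contact_force: [2.2, 2.6, -4.5]
opening: 0.157
```

Call:
drive_tool(deltas=[[[0,0,0],[0,0,0.2],0.5],[[0,0,0],[0,0,0.2],0.5]])

```text
clock: 13.45
tool_pos: [0.5738, 0.0435, 0.1279]
eef_rot: [0.427, 0.564, -0.426, 0.564]
contact_force: [3.7, 3.6, -4.5]
opening: 0.154
```

Call:
drive_tool(deltas=[[[0,0,0],[0,0,0.2],0.5],[[0,0,0],[0,0,0.2],0.5]])

```text
clock: 13.62
tool_pos: [0.5749, 0.0396, 0.1279]
eef_rot: [0.427, 0.564, -0.426, 0.564]
contact_force: [4.3, 3.4, -4.5]
opening: 0.156
```

Call:
drive_tool(deltas=[[[0,0,0],[0,0,0.2],0.5],[[0,0,0],[0,0,0.2],0.5]])

```text
clock: 13.78
tool_pos: [0.5761, 0.0358, 0.128]
eef_rot: [0.427, 0.564, -0.426, 0.564]
contact_force: [4.7, 3.1, -4.8]
opening: 0.157
```

Call:
drive_tool(deltas=[[[0,0,0],[0,0,0.2],0.5],[[0,0,0],[0,0,0.2],0.5],[[0,0,0],[0,0,0],0.5]])

```text
clock: 14.03
tool_pos: [0.5774, 0.0312, 0.128]
eef_rot: [0.427, 0.563, -0.426, 0.565]
contact_force: [4.8, 2.7, -5.0]
opening: 0.16
```

No detent anywhere in the 49 mm behind the wall either, so the wall isn't the end stop. The station must lie just beyond it, as the pictures say. I'll return to the plate and push in with some run-up, with the commanded end at the station.

Call:
drive_tool(deltas=[[[0,0,0],[0,0,0],5],[[0,0,0],[0,0,0],5],[[0,0,0],[0,0,0],5],[[0,0,0],[-3,0,0],5],[[0,0,0],[-3.5,0,0],5],[[0,0,0],[-3.5,0,0],5],[[0,0,0],[-3,0,0],0],[[0,0,0],[0,-1.5,3],0],[[0,0,0],[0,-1.5,3.5],0],[[0,0,0],[0,-1.5,3.5],0],[[0,0,0],[0,0,3.5],0],[[0,0,0],[0,0,3.5],0]])

```text
clock: 15.03
tool_pos: [0.5777, -0.1468, 0.258]
eef_rot: [0.426, 0.564, -0.428, 0.564]
contact_force: [0.8, 1.1, -0.8]
opening: 0.139
```

Call:
drive_tool(deltas=[[[0,0,0],[0,0,3.5],0],[[0,0,0],[0,0,3.5],0],[[0,0,0],[0,0,1],0],[[0,0,0],[0,0,0],0]])

```text
clock: 15.37
tool_pos: [0.6002, -0.2258, 0.2569]
eef_rot: [0.427, 0.563, -0.43, 0.563]
contact_force: [-0.5, 0.0, -0.1]
opening: 0.003
```

```bash
python3 - <<'E'
from h import *
p=AX0+(.0635-.11-.009-.03)*cy; p[2]=.077
goal(p,1)
E
```

```text
t 15.3667 tcp [ 0.6002 -0.2258  0.2569] F [-0.5   0.01 -0.12] turn [-0.53  0.11  0.15] shift cm old axes [17.99  0.47 -2.1 ] new axes [17.99  0.44 -2.06]
```

Call:
drive_tool(deltas=[[[-0.5,0,0],[3,0.4,0],0],[[0,0,0],[3,0,0],0],[[0,0,0],[3,0,0],0],[[0,0,0],[3,0,0],0],[[0,0,0],[3,0,0],0],[[0,0,0],[2.9,0,0],0],[[0,0,0],[0,0,-1],0],[[0,0,0],[0,0,-1],0],[[0,0,0],[0,0,-1],0],[[0,0,0],[0,0,-1],0],[[0,0,0],[0,0,-0.6],0],[[0,0,0],[0,0,-0.4],0]])

```text
clock: 16.37
tool_pos: [0.5924, -0.1709, 0.0808]
eef_rot: [0.424, 0.565, -0.423, 0.568]
contact_force: [1.4, -1.9, 1.1]
opening: 0.008
```

```bash
python3 - <<'E'
from h import *
p=np.array([.5785,-.1288,.077])
goal(p,1)
E
```

```text
t 16.3667 tcp [ 0.5924 -0.1709  0.0808] F [ 1.41 -1.86  1.14] turn [ 0.45  0.12 -0.2 ] shift cm old axes [ 0.37 -0.15 -4.43] new axes [ 0.38 -0.18 -4.43]
```

Call:
drive_tool(deltas=[[[0.4,0,0],[0.3,-0.1,-0.8],0],[[0,0,0],[0,0,-1.1],0],[[0,0,0],[0,0,-1.1],0],[[0,0,0],[0,0,-1.1],0],[[0,0,0],[0,0,-1.1],0],[[0,0,0],[0,0,-0.3],0],[[0,0,0],[0,0,0],0],[[0,0,0],[0,0,0],0]])

```text
clock: 17.03
tool_pos: [0.5739, -0.1175, 0.0754]
eef_rot: [0.425, 0.566, -0.426, 0.564]
contact_force: [-0.4, 0.5, -0.8]
opening: 0.004
```

```bash
python3 - <<'E'
from h import *
p=np.array([.5785,-.1288,.077])
goal(p,1)
E
```

```text
t 17.0333 tcp [ 0.5739 -0.1175  0.0754] F [-0.37  0.5  -0.84] turn [ 0.06 -0.11  0.09] shift cm old axes [-0.16  0.13  1.21] new axes [-0.16  0.13  1.21]
```

It went through. I'll feel whether the carrier is now held in the detent.

Call:
drive_tool(deltas=[[[0,0,0],[0,0,-0.1],0],[[0,0,0],[0,0,-0.1],0]])

```text
clock: 17.2
tool_pos: [0.5737, -0.1172, 0.0753]
eef_rot: [0.425, 0.565, -0.426, 0.564]
contact_force: [0.8, -3.4, -0.5]
opening: 0.005
```

Call:
drive_tool(deltas=[[[0,0,0],[0,0,-0.1],0],[[0,0,0],[0,0,-0.1],0]])

```text
clock: 17.37
tool_pos: [0.5737, -0.1171, 0.0754]
eef_rot: [0.425, 0.564, -0.427, 0.565]
contact_force: [1.3, -6.1, -3.4]
opening: 0.004
```

```bash
python3 - <<'E'
from plant import r
import cv2,numpy as np
np.savez("top2.npz",**r.snapshot("top"));d=r.snapshot("side");np.savez("side2.npz",**d)
t=np.load("top2.npz")["color"][165:225,290:380,::-1];b=d["color"][150:230,280:350,::-1]
o=np.zeros((600,800,3),np.uint8);o[:300,:450]=cv2.resize(t,(450,300),interpolation=cv2.INTER_CUBIC);o[:400,450:800]=cv2.resize(b,(350,400),interpolation=cv2.INTER_CUBIC)
cv2.imwrite("pics/k.png",o[:400])
E
```

Call:
drive_tool(deltas=[[[0,0,0],[0,0,1.2],0],[[0,0,0],[0,0,1],0],[[0,0,0],[-3.5,0,0],0],[[0,0,0],[-4,0,0],0],[[0,0,0],[-4,0,0],0],[[0,0,0],[-4,0,0],5],[[0,0,0],[-2,1.5,-2.5],5],[[0,0,0],[0,1.5,-3.5],5],[[0,0,0],[0,1.5,-3.5],5],[[0,0,0],[0,0,-3.5],5],[[0,0,0],[0,0,-3.5],5],[[0,0,0],[0,0,-3.5],5]])

```text
clock: 18.47
tool_pos: [0.5679, 0.0693, 0.2509]
eef_rot: [0.426, 0.565, -0.426, 0.564]
contact_force: [1.1, 1.0, 0.8]
opening: 0.513
```

Call:
drive_tool(deltas=[[[0,0,0],[0,0,-2.8],5],[[0,0,0],[0,0,0],5],[[0,0,0],[0,0,0],5]])

```text
clock: 18.72
tool_pos: [0.5602, 0.0969, 0.2511]
eef_rot: [0.425, 0.566, -0.424, 0.565]
contact_force: [0.7, -0.0, 0.0]
opening: 0.562
```

```bash
python3 - <<'E'
from h import *
from plant import r
import cv2
h=AX0+.045*cx+(.1245+.086)*cy;h[2]=.1326-.008
goal(h,1)
s=r.get_state();d=r.snapshot("wrist");np.savez("wrist2.npz",T=s["tool_pos"],Q=s["eef_rot"],**d)
# black handle blob in the wrist picture (between fingers)
g=d["color"].max(2)
sub=g[100:280,290:350]<40
ys,xs=np.where(sub);
for y in range(100,285,8): 
    x=np.where(g[y,285:360]<40)[0]; print(y,(x.min()+285,x.max()+285) if len(x) else None,end="; ")
E
```

```text
t 18.7167 tcp [0.5602 0.0969 0.2511] F [ 0.7  -0.    0.04] turn [ 0.2  -0.07 -0.02] shift cm old axes [12.65 -0.1   0.48] new axes [12.65 -0.1   0.46]
100 None; 108 None; 116 None; 124 None; 132 None; 140 None; 148 None; 156 None; 164 None; 172 None; 180 (np.int64(311), np.int64(328)); 188 (np.int64(311), np.int64(328)); 196 (np.int64(311), np.int64(328)); 204 (np.int64(311), np.int64(328)); 212 (np.int64(311), np.int64(328)); 220 (np.int64(311), np.int64(329)); 228 (np.int64(311), np.int64(328)); 236 (np.int64(312), np.int64(328)); 244 (np.int64(312), np.int64(328)); 252 (np.int64(312), np.int64(327)); 260 (np.int64(314), np.int64(325)); 268 None; 276 None; 284 None;
```

```bash
python3 - <<'E'
from h import *
import cv2
for n in(1,2):
    d=np.load(f"wrist{n}.npz");g=d["color"].max(2)[:,312:328]<40
    rows=np.where(g.sum(1)>8)[0];rows=rows[(rows>130)&(rows<290)];t,b=rows[0],rows[-1]
    print(n,t,b,[(round(float((wray(d,320,v,z)-AX0)@cy-o),4)) for v,z,o in((t,.137,.106),(b,.125,.031))])
w=np.load("wrist2.npz")["color"][190:290,190:390,::-1]
cv2.imwrite("pics/l.png",cv2.resize(w,(800,400),interpolation=cv2.INTER_CUBIC))
E
```

```text
1 173 256 [0.1155, 0.1062]
2 178 261 [0.1279, 0.1181]
```

View pics/l.png

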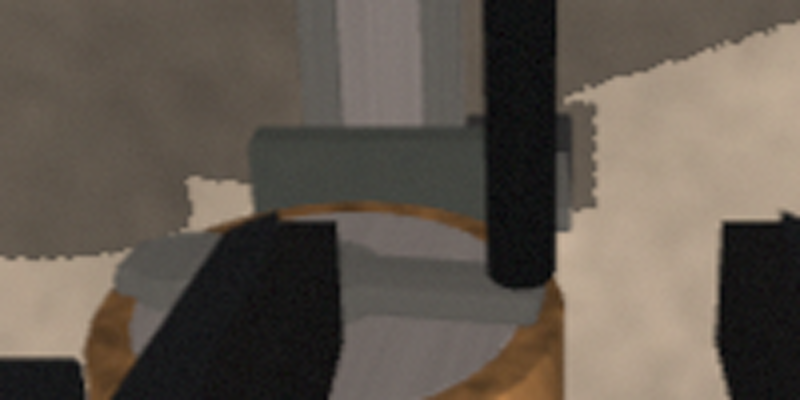

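The last allowed view shows the block front now level with the pointer bracket. Image measurements give 12 mm of forward shift, so the axle is at about 0.123–0.125 along and the pointer at 0.125. Next I'll grip the handle and test the hold backward.

Call:
drive_tool(deltas=[[[0,0,0],[3,-0.1,0.4],5],[[0,0,0],[3,0,0],5],[[0,0,0],[3,0,0],5],[[0,0,0],[2.4,0,0],5],[[0,0,0],[1.1,0,0],5],[[0,0,0],[0,0,0],1],[[0,0,0],[0,0,0],0.5],[[0,0,0],[0,0,0],0.5],[[0,0,0],[0,0,0],0.5],[[0,0,0],[0,0,0],0.5],[[0,0,0],[0,0,0],0.5],[[0,0,0],[0,0,0],0.5]], force=45)

```text
clock: 19.77
tool_pos: [0.5602, 0.0905, 0.1265]
eef_rot: [0.425, 0.564, -0.426, 0.565]
contact_force: [-3.3, -0.5, 4.6]
opening: 0.157
```

Call:
drive_tool(deltas=[[[0,0,0],[0,0,0.1],0.5],[[0,0,0],[0,0,0.1],0.5],[[0,0,0],[0,0,0],0.5]])

```text
clock: 20.02
tool_pos: [0.5603, 0.0903, 0.1264]
eef_rot: [0.426, 0.565, -0.425, 0.564]
contact_force: [-5.1, 2.0, 5.6]
opening: 0.153
```

```bash
cat >> h.py <<'E'
AX1=AX0+.1245*cy   # axle in station
def wheel():
    from plant import r
    s=r.get_state();A=R.from_quat(s["eef_rot"]).as_matrix();g=s["tool_pos"]-.008*A[:,0]-AX1
    th=np.arctan2(g@cx,g[2]);F=s["contact_force"]
    t=np.cos(th)*cx-np.sin(th)*np.array([0,0,1]);rr=np.sin(th)*cx+np.cos(th)*np.array([0,0,1])
    print("t %.2f th %.1f rad %.1fmm along %.1fmm Ft %.2f Fr %.2f Fy %.2f op %.3f"%(s["clock"],np.degrees(th),1e3*np.hypot(g@cx,g[2]),1e3*(g@cy),F@t,F@rr,F@cy,s["opening"]))
    return th
E
python3 -c "
from h import *
wheel();goal(AX1,1)"
```

```text
t 20.02 th 84.3 rad 44.4mm along 84.3mm Ft -5.97 Fr -3.75 Fy 3.29 op 0.153
t 20.0167 tcp [0.5603 0.0903 0.1264] F [-5.06  1.97  5.57] turn [ 0.05 -0.1   0.03] shift cm old axes [-0.37 -4.43  8.43] new axes [-0.36 -4.42  8.43]
```

The carrier holds against 3.3 N backward, more than its 2 N rub, so it's in the detent. Next I'll work out the winding table.

```bash
python3 - <<'E'
import numpy as np
acc=np.zeros(2);out=[]
for i in range(24):
    th=np.radians(85+15*i+7.5);v=2*4.5*np.sin(np.radians(7.5))*np.array([np.sin(th),np.cos(th)])
    acc+=v;q=np.round(acc/3,2);acc-=3*q;print(int(85+15*i+15)%360,q[0],q[1])
E
```

```text
100 0.39 -0.02
115 0.37 -0.11
130 0.33 -0.22
145 0.27 -0.28
160 0.18 -0.35
175 0.09 -0.38
190 -0.02 -0.39
205 -0.12 -0.38
220 -0.21 -0.33
235 -0.29 -0.26
250 -0.35 -0.18
265 -0.38 -0.09
280 -0.39 0.02
295 -0.37 0.12
310 -0.33 0.21
325 -0.27 0.29
340 -0.18 0.34
355 -0.08 0.38
10 0.01 0.4
25 0.12 0.37
40 0.21 0.33
55 0.29 0.26
70 0.35 0.19
85 0.38 0.08
```

Call:
drive_tool(deltas=[[[0,0,0],[0.39,-0.02,-0.07],0.5],[[0,0,0],[0.39,-0.02,-0.07],0.5],[[0,0,0],[0.39,-0.02,-0.06],0.5]])

```text
clock: 20.27
tool_pos: [0.5604, 0.0905, 0.1149]
eef_rot: [0.426, 0.564, -0.426, 0.565]
contact_force: [-1.9, -1.6, 7.5]
opening: 0.157
```

Call:
drive_tool(deltas=[[[0,0,0],[0.37,-0.11,0],0.5],[[0,0,0],[0.37,-0.11,0],0.5],[[0,0,0],[0.37,-0.11,0],0.5]])

```text
clock: 20.52
tool_pos: [0.5579, 0.0898, 0.1041]
eef_rot: [0.426, 0.564, -0.425, 0.565]
contact_force: [-0.9, -1.9, 9.8]
opening: 0.156
```

Call:
drive_tool(deltas=[[[0,0,0],[0.33,-0.22,0],0.5],[[0,0,0],[0.33,-0.22,0],0.5],[[0,0,0],[0.33,-0.22,0],0.5]])

```text
clock: 20.77
tool_pos: [0.5533, 0.0884, 0.0947]
eef_rot: [0.428, 0.563, -0.424, 0.566]
contact_force: [1.6, -1.0, 10.0]
opening: 0.159
```

```bash
python3 -c "
from h import *
wheel();goal(AX1,1)"
```

```text
t 20.77 th 126.5 rad 45.9mm along 84.4mm Ft -8.79 Fr -4.94 Fy -1.40 op 0.159
t 20.7667 tcp [0.5533 0.0884 0.0947] F [ 1.6 -1.  10. ] turn [-0.03  0.03 -0.35] shift cm old axes [-3.55 -3.67  8.44] new axes [-3.53 -3.69  8.44]
```

Call:
drive_tool(deltas=[[[0,0,0],[0.27,-0.28,0],0.5],[[0,0,0],[0.27,-0.28,0],0.5],[[0,0,0],[0.27,-0.28,0],0.5]])

```text
clock: 21.02
tool_pos: [0.5469, 0.0866, 0.087]
eef_rot: [0.429, 0.562, -0.423, 0.567]
contact_force: [3.5, -0.3, 10.2]
opening: 0.156
```

Call:
drive_tool(deltas=[[[0,0,0],[0.18,-0.35,0],0.5],[[0,0,0],[0.18,-0.35,0],0.5],[[0,0,0],[0.18,-0.35,0],0.5]])

```text
clock: 21.27
tool_pos: [0.5399, 0.0846, 0.0817]
eef_rot: [0.431, 0.561, -0.421, 0.567]
contact_force: [10.7, 0.2, 1.7]
opening: 0.155
```

Call:
drive_tool(deltas=[[[0,0,0],[0.09,-0.38,0],0.5],[[0,0,0],[0.09,-0.38,0],0.5],[[0,0,0],[0.09,-0.38,0],0.5]])

```text
clock: 21.52
tool_pos: [0.5312, 0.0822, 0.0779]
eef_rot: [0.432, 0.561, -0.42, 0.568]
contact_force: [17.6, 1.8, -18.5]
opening: 0.157
```

Call:
drive_tool(deltas=[[[0,0,0],[-0.02,-0.39,0],0.5],[[0,0,0],[-0.02,-0.39,0],0.5],[[0,0,0],[-0.02,-0.39,0],0.5]])

```text
clock: 21.77
tool_pos: [0.515, 0.0774, 0.0756]
eef_rot: [0.429, 0.563, -0.424, 0.565]
contact_force: [8.7, 0.6, -25.5]
opening: 0.162
```

Call:
drive_tool(deltas=[[[0,0,0],[-0.12,-0.38,0],0.5],[[0,0,0],[-0.12,-0.38,0],0.5],[[0,0,0],[-0.12,-0.38,0],0.5]])

```text
clock: 22.02
tool_pos: [0.4992, 0.0727, 0.0796]
eef_rot: [0.426, 0.565, -0.426, 0.564]
contact_force: [3.1, -0.9, -17.5]
opening: 0.158
```

Call:
drive_tool(deltas=[[[0,0,0],[-0.21,-0.33,0],0.5],[[0,0,0],[-0.21,-0.33,0],0.5],[[0,0,0],[-0.21,-0.33,0],0.5]])

```text
clock: 22.27
tool_pos: [0.488, 0.0694, 0.0873]
eef_rot: [0.425, 0.565, -0.427, 0.564]
contact_force: [-1.1, -3.2, -13.5]
opening: 0.153
```

Call:
drive_tool(deltas=[[[0,0,0],[-0.29,-0.26,0],0.5],[[0,0,0],[-0.29,-0.26,0],0.5],[[0,0,0],[-0.29,-0.26,0],0.5]])

```text
clock: 22.52
tool_pos: [0.4808, 0.0673, 0.0965]
eef_rot: [0.425, 0.565, -0.427, 0.564]
contact_force: [-2.8, -4.1, -11.2]
opening: 0.158
```

```bash
python3 -c "
from h import *
wheel();goal(AX1,1)"
```

```text
t 22.52 th -123.5 rad 46.2mm along 84.1mm Ft -7.23 Fr 9.32 Fy -3.15 op 0.158
t 22.5167 tcp [0.4808 0.0673 0.0965] F [ -2.76  -4.06 -11.17] turn [-0.04  0.08  0.14] shift cm old axes [-3.35  3.85  8.41] new axes [-3.35  3.86  8.41]
```

Call:
drive_tool(deltas=[[[0,0,0],[-0.25,-0.25,0],0.5],[[0,0,0],[-0.3,-0.23,0],0.5],[[0,0,0],[-0.35,-0.18,0],0.5]])

```text
clock: 22.77
tool_pos: [0.4765, 0.0661, 0.1059]
eef_rot: [0.426, 0.564, -0.426, 0.565]
contact_force: [0.0, -5.7, -7.8]
opening: 0.156
```

Call:
drive_tool(deltas=[[[0,0,0],[-0.38,-0.09,0],0.5],[[0,0,0],[-0.38,-0.09,0],0.5],[[0,0,0],[-0.38,-0.09,0],0.5]])

```text
clock: 23.02
tool_pos: [0.4743, 0.0655, 0.1175]
eef_rot: [0.426, 0.564, -0.426, 0.565]
contact_force: [0.1, -5.3, -6.3]
opening: 0.154
```

Call:
drive_tool(deltas=[[[0,0,0],[-0.39,0.02,0],0.5],[[0,0,0],[-0.39,0.02,0],0.5],[[0,0,0],[-0.39,0.02,0],0.5]])

```text
clock: 23.27
tool_pos: [0.4752, 0.0657, 0.1294]
eef_rot: [0.427, 0.563, -0.425, 0.565]
contact_force: [0.2, -5.5, -4.3]
opening: 0.158
```

Call:
drive_tool(deltas=[[[0,0,0],[-0.37,0.12,0],0.5],[[0,0,0],[-0.37,0.12,0],0.5],[[0,0,0],[-0.37,0.12,0],0.5]])

```text
clock: 23.52
tool_pos: [0.479, 0.0669, 0.1407]
eef_rot: [0.427, 0.563, -0.425, 0.566]
contact_force: [1.0, -5.3, -3.3]
opening: 0.153
```

```bash
cat > log.txt <<'E'
20.27 0.5604 0.0905 0.1149 -1.9 -1.6 7.5
20.52 0.5579 0.0898 0.1041 -0.9 -1.9 9.8
20.77 0.5533 0.0884 0.0947 1.6 -1.0 10.0
21.02 0.5469 0.0866 0.087 3.5 -0.3 10.2
21.27 0.5399 0.0846 0.0817 10.7 0.2 1.7
21.52 0.5312 0.0822 0.0779 17.6 1.8 -18.5
21.77 0.515 0.0774 0.0756 8.7 0.6 -25.5
22.02 0.4992 0.0727 0.0796 3.1 -0.9 -17.5
22.27 0.488 0.0694 0.0873 -1.1 -3.2 -13.5
22.52 0.4808 0.0673 0.0965 -2.8 -4.1 -11.2
E
cat >> h.py <<'E'
def show(C0=AX1):
    for l in np.loadtxt("log.txt"):
        g=l[1:4]+[0,0,.008]-C0;F=l[4:];th=np.arctan2(g@cx,g[2]);t=np.cos(th)*cx-np.sin(th)*np.array([0,0,1]);rr=np.sin(th)*cx+np.cos(th)*np.array([0,0,1])
        print(l[0],"th %.1f rad %.1f along %.1f Ft %.1f Fr %.1f Fy %.1f"%(np.degrees(th)%360,1e3*np.hypot(g@cx,g[2]),1e3*(g@cy),F@t,F@rr,F@cy))
E
python3 -c "
from h import *
show();wheel()"
```

```text
20.27 th 99.1 rad 44.9 along 84.5 Ft -7.0 Fr -3.4 Fy -1.0
20.52 th 113.2 rad 45.5 along 84.5 Ft -8.5 Fr -5.1 Fy -1.6
20.77 th 126.4 rad 46.0 along 84.4 Ft -8.8 Fr -4.9 Fy -1.4
21.02 th 139.1 rad 46.3 along 84.4 Ft -9.2 Fr -5.6 Fy -1.3
21.27 th 150.2 rad 46.4 along 84.4 Ft -9.8 Fr 3.7 Fy -2.8
21.52 th 162.4 rad 46.3 along 84.5 Ft -11.0 Fr 22.9 Fy -3.1
21.77 th 183.5 rad 46.5 along 84.3 Ft -10.1 Fr 24.9 Fy -1.8
22.02 th 204.5 rad 46.6 along 84.2 Ft -9.8 Fr 14.8 Fy -1.7
22.27 th 221.8 rad 46.6 along 84.1 Ft -7.6 Fr 11.4 Fy -2.8
22.52 th 236.5 rad 46.2 along 84.0 Ft -7.2 Fr 9.4 Fy -3.2
t 23.52 th -65.2 rad 44.5mm along 84.1mm Ft -3.21 Fr -0.91 Fy -5.38 op 0.153
```

Call:
drive_tool(deltas=[[[0,0,0],[-0.33,0.21,0.05],0.5],[[0,0,0],[-0.33,0.21,0.05],0.5],[[0,0,0],[-0.33,0.21,0.05],0.5]])

```text
clock: 23.77
tool_pos: [0.4853, 0.0686, 0.1502]
eef_rot: [0.427, 0.564, -0.424, 0.565]
contact_force: [1.7, -0.6, -4.8]
opening: 0.156
```

Call:
drive_tool(deltas=[[[0,0,0],[-0.27,0.29,0.05],0.5],[[0,0,0],[-0.27,0.29,0],0.5],[[0,0,0],[-0.27,0.29,0],0.5]])

```text
clock: 24.02
tool_pos: [0.4934, 0.0709, 0.1576]
eef_rot: [0.427, 0.565, -0.424, 0.565]
contact_force: [1.9, 2.5, -8.6]
opening: 0.155
```

Call:
drive_tool(deltas=[[[0,0,0],[-0.18,0.34,0],0.5],[[0,0,0],[-0.18,0.34,0],0.5],[[0,0,0],[-0.18,0.34,0],0.5]])

```text
clock: 24.27
tool_pos: [0.5025, 0.0734, 0.1625]
eef_rot: [0.426, 0.565, -0.425, 0.564]
contact_force: [1.2, 5.1, -11.0]
opening: 0.157
```

Call:
drive_tool(deltas=[[[0,0,0],[-0.08,0.38,0],0.5],[[0,0,0],[-0.08,0.38,0],0.5],[[0,0,0],[-0.08,0.38,0],0.5]])

```text
clock: 24.52
tool_pos: [0.5126, 0.0763, 0.1649]
eef_rot: [0.426, 0.565, -0.426, 0.564]
contact_force: [-3.1, 4.9, -6.8]
opening: 0.157
```

Call:
drive_tool(deltas=[[[0,0,0],[0.01,0.4,0],0.5],[[0,0,0],[0.01,0.4,0],0.5],[[0,0,0],[0.01,0.4,0],0.5]])

```text
clock: 24.77
tool_pos: [0.5237, 0.0795, 0.1647]
eef_rot: [0.425, 0.565, -0.426, 0.564]
contact_force: [-4.1, 4.1, -4.7]
opening: 0.16
```

Call:
drive_tool(deltas=[[[0,0,0],[0.12,0.37,0],0.5],[[0,0,0],[0.12,0.37,0],0.5],[[0,0,0],[0.12,0.37,0],0.5]])

```text
clock: 25.02
tool_pos: [0.5346, 0.0828, 0.1614]
eef_rot: [0.425, 0.565, -0.426, 0.564]
contact_force: [-3.8, 3.7, -0.4]
opening: 0.155
```

Call:
drive_tool(deltas=[[[0,0,0],[0.21,0.33,0],0.5],[[0,0,0],[0.21,0.33,0],0.5],[[0,0,0],[0.21,0.33,0],0.5]])

```text
clock: 25.27
tool_pos: [0.5444, 0.0856, 0.1553]
eef_rot: [0.426, 0.565, -0.425, 0.564]
contact_force: [-3.4, 5.4, 2.2]
opening: 0.16
```

Call:
drive_tool(deltas=[[[0,0,0],[0.29,0.26,0],0.5],[[0,0,0],[0.29,0.26,0],0.5],[[0,0,0],[0.29,0.26,0],0.5]])

```text
clock: 25.52
tool_pos: [0.5522, 0.0879, 0.1468]
eef_rot: [0.426, 0.565, -0.425, 0.564]
contact_force: [-3.5, 4.2, 3.1]
opening: 0.155
```

Call:
drive_tool(deltas=[[[0,0,0],[0.35,0.19,0],0.5],[[0,0,0],[0.35,0.19,0],0.5],[[0,0,0],[0.35,0.19,0],0.5]])

```text
clock: 25.77
tool_pos: [0.5577, 0.0895, 0.1364]
eef_rot: [0.426, 0.565, -0.425, 0.565]
contact_force: [-3.9, 4.3, 4.2]
opening: 0.157
```

Call:
drive_tool(deltas=[[[0,0,0],[0.38,0.08,0],0.5],[[0,0,0],[0.38,0.08,0],0.5],[[0,0,0],[0.38,0.08,0],0.5]])

```text
clock: 26.02
tool_pos: [0.5604, 0.0903, 0.1253]
eef_rot: [0.426, 0.565, -0.425, 0.565]
contact_force: [-3.1, 3.9, 5.7]
opening: 0.155
```

```bash
cat >> log.txt <<'E'
22.77 0.4765 0.0661 0.1059 0.0 -5.7 -7.8
23.02 0.4743 0.0655 0.1175 0.1 -5.3 -6.3
23.27 0.4752 0.0657 0.1294 0.2 -5.5 -4.3
23.52 0.479 0.0669 0.1407 1.0 -5.3 -3.3
23.77 0.4853 0.0686 0.1502 1.7 -0.6 -4.8
24.02 0.4934 0.0709 0.1576 1.9 2.5 -8.6
24.27 0.5025 0.0734 0.1625 1.2 5.1 -11.0
24.52 0.5126 0.0763 0.1649 -3.1 4.9 -6.8
24.77 0.5237 0.0795 0.1647 -4.1 4.1 -4.7
25.02 0.5346 0.0828 0.1614 -3.8 3.7 -0.4
25.27 0.5444 0.0856 0.1553 -3.4 5.4 2.2
25.52 0.5522 0.0879 0.1468 -3.5 4.2 3.1
25.77 0.5577 0.0895 0.1364 -3.9 4.3 4.2
26.02 0.5604 0.0903 0.1253 -3.1 3.9 5.7
E
cat >> h.py <<'E'
def fit(f="log.txt",Cfix=None):
    from scipy.optimize import least_squares
    L=np.loadtxt(f);g=L[:,1:4]+[0,0,.008]-AX1;a,z=g@cx,g[:,2]
    c=least_squares(lambda p:np.hypot(a-p[0],z-p[1])-p[2],[0,0,.045]).x if Cfix is None else Cfix
    print("centre mm",1e3*c)
    th=np.arctan2(a-c[0],z-c[1]);F=L[:,4:];Fa=F@cx;Ft=Fa*np.cos(th)-F[:,2]*np.sin(th)
    sg=np.where(np.gradient(np.unwrap(th))>0,1,-1)
    A=np.c_[sg,np.sin(th),np.cos(th)]
    s=least_squares(lambda p:A@p-Ft,[-5,0,0],loss="soft_l1",f_scale=.7).x
    print("Ft deg:",list(zip((np.degrees(th)%360).round().astype(int).tolist(),Ft.round(1).tolist(),(Ft-A@s).round(1).tolist())))
    # force on tool along +theta = -fric + G/r*sin(th+phi); heavy down: th+phi=180
    phi=np.degrees(np.arctan2(s[2],s[1]));print("fric N",s[0],"amp N",np.hypot(s[1],s[2]),"phi",phi,"heavy down at handle th",(180-phi)%360)
    return c
E
python3 -c "
from h import *
c=fit();fit(Cfix=np.array([0,-.0005,.045]))"
```

```text
centre mm [-0.33448228 -1.7792898  44.96411904]
Ft deg: [(97, -7.2, -0.1), (111, -8.7, -0.6), (124, -9.0, -0.1), (137, -9.3, 0.2), (149, -9.7, 0.2), (161, -10.6, -0.4), (183, -10.0, 0.2), (205, -9.9, -0.4), (223, -7.8, 0.9), (238, -7.5, 0.2), (251, -6.9, -0.1), (267, -6.2, -0.6), (282, -4.5, 0.1), (297, -3.2, 0.4), (312, -2.6, 0.1), (326, -2.7, -0.5), (340, -1.4, 0.4), (353, -2.4, -0.7), (8, -2.1, -0.2), (23, -2.3, 0.1), (39, -2.8, 0.3), (54, -3.8, 0.2), (69, -4.8, 0.2), (84, -5.9, 0.2)]
fric N -5.984911517705195 amp N 4.252713157660488 phi 98.04853582030744 heavy down at handle th 81.95146417969256
centre mm [ 0.  -0.5 45. ]
Ft deg: [(98, -7.1, 0.0), (113, -8.5, -0.5), (126, -8.8, -0.0), (139, -9.2, 0.2), (150, -9.8, 0.0), (162, -10.9, -0.9), (184, -10.1, -0.1), (205, -9.8, -0.4), (222, -7.6, 1.0), (237, -7.3, 0.4), (250, -6.8, 0.0), (265, -6.2, -0.4), (280, -4.5, 0.2), (295, -3.2, 0.4), (310, -2.7, 0.1), (325, -2.9, -0.7), (339, -1.6, 0.2), (353, -2.5, -0.8), (8, -2.1, -0.3), (24, -2.3, 0.1), (39, -2.8, 0.3), (55, -3.8, 0.2), (70, -4.8, 0.2), (85, -5.8, 0.3)]
fric N -5.919680030577835 amp N 4.2064769775042885 phi 97.84589320225588 heavy down at handle th 82.15410679774412
```

The fit is clean: friction 6.0 N and amplitude 4.25 N at the handle. Help is greatest at handle 352° and resistance at 172°, so the heavy side is down at 82°. It passed over the top at about 262°. The handle is now at 84°, so I'll ease it back about 2° and relieve the axial pull.

Call:
drive_tool(deltas=[[[0,0,0],[-0.1,0,-0.08],0.5],[[0,0,0],[-0.1,0,-0.07],0.5],[[0,0,0],[0,0,0],0.5]])

```text
clock: 26.27
tool_pos: [0.5602, 0.0903, 0.1264]
eef_rot: [0.426, 0.564, -0.426, 0.565]
contact_force: [-0.5, 3.2, -4.0]
opening: 0.157
```

Call:
drive_tool(deltas=[[[0,0,0],[-0.1,0,0],0.5],[[0,0,0],[-0.1,0,0],0.5],[[0,0,0],[0,0,0],0.5]])

```text
clock: 26.52
tool_pos: [0.5599, 0.0901, 0.1284]
eef_rot: [0.426, 0.564, -0.426, 0.565]
contact_force: [0.7, 4.8, -4.6]
opening: 0.16
```

```bash
cat >> h.py <<'E'
def ang():
    from plant import r
    s=r.get_state();g=s["tool_pos"]+[0,0,.008]-AX1;F=s["contact_force"]
    print(s["clock"],"th %.1f"%np.degrees(np.arctan2(g@cx+.00033,g[2]+.00178)),"along %.1f"%(1e3*(g@cy)),"Fx %.1f Fy %.1f Fz %.1f"%(F@cx,F@cy,F[2]),s["opening"])
E
python3 -c "
from h import *
ang()"
```

```text
26.5167 th 79.5 along 84.3 Fx 2.0 Fy 4.5 Fz -4.6 0.15984629526696964
```

Call:
drive_tool(deltas=[[[0,0,0],[0.1,0,-0.1],0.5],[[0,0,0],[0.1,0,-0.1],0.5],[[0,0,0],[0.1,0,0],0.5],[[0,0,0],[0,0,0],0.5],[[0,0,0],[0,0,0],0.5]])

```text
clock: 26.93
tool_pos: [0.5602, 0.0903, 0.1262]
eef_rot: [0.426, 0.563, -0.426, 0.565]
contact_force: [0.5, -1.7, 5.2]
opening: 0.155
```

```bash
python3 -c "
from h import *
ang()"
```

```text
26.9333 th 82.4 along 84.4 Fx 0.0 Fy -1.8 Fz 5.2 0.15525759639287837
```

The handle is at 82.4°. My measured sweep is only just over 360°, so I'll go about 20° further on and come back. That makes the full turn certain.

Call:
drive_tool(deltas=[[[0,0,0],[0.35,0.03,0],0.5],[[0,0,0],[0.39,0,0],0.5],[[0,0,0],[0.39,-0.03,0],0.5],[[0,0,0],[0.39,-0.06,0],0.5],[[0,0,0],[0,0,0],0.5]])

```text
clock: 27.35
tool_pos: [0.5596, 0.0902, 0.1103]
eef_rot: [0.426, 0.563, -0.426, 0.565]
contact_force: [1.5, -2.2, 0.6]
opening: 0.153
```

Call:
drive_tool(deltas=[[[0,0,0],[-0.39,0.06,0],0.5],[[0,0,0],[-0.39,0.03,0],0.5],[[0,0,0],[-0.39,0,0],0.5],[[0,0,0],[-0.25,-0.03,0],0.5],[[0,0,0],[0,0,0],0.5]])

```text
clock: 27.77
tool_pos: [0.5603, 0.0905, 0.1246]
eef_rot: [0.426, 0.563, -0.426, 0.565]
contact_force: [3.2, -2.6, 0.1]
opening: 0.158
```

```bash
python3 -c "
from h import *
ang()"
```

```text
27.7667 th 84.3 along 84.5 Fx 2.4 Fy -3.3 Fz 0.1 0.15806004181325292
```

Call:
drive_tool(deltas=[[[0,0,0],[-0.1,0.05,0.05],0.5],[[0,0,0],[-0.13,0,0.05],0.5],[[0,0,0],[0,0,0],0.5],[[0,0,0],[0.05,0,0],0.5],[[0,0,0],[0,0,0],0.5],[[0,0,0],[0,0,0],0.5]])

```text
clock: 28.27
tool_pos: [0.5601, 0.0905, 0.1263]
eef_rot: [0.426, 0.564, -0.426, 0.565]
contact_force: [3.4, -3.3, 1.2]
opening: 0.16
```

```bash
python3 - <<'E'
from h import *
from plant import r
import cv2
ang()
for n,boxes in(("top",{"tin":(440,245,475,275),"heel":(465,182,495,206),"hammer":(245,128,330,160),"box":(100,222,222,308)}),):
    a=C[n]["color"];b=r.snapshot(n)["color"]
    for k,(x0,y0,x1,y1) in boxes.items():
        p=cv2.phaseCorrelate(a[y0:y1,x0:x1].mean(2).astype(np.float32),b[y0:y1,x0:x1].mean(2).astype(np.float32))
        print(k,np.round(p[0],2),round(p[1],2),"mean absdiff",np.abs(a[y0:y1,x0:x1].astype(int)-b[y0:y1,x0:x1]).mean().round(1))
E
```

```text
28.2667 th 82.1 along 84.5 Fx 2.3 Fy -4.1 Fz 1.2 0.1596334922669466
tin [ 0.05 -0.07] 1.0 mean absdiff 6.5
heel [0.04 0.01] 0.99 mean absdiff 6.2
hammer [-0.    0.15] 0.88 mean absdiff 7.2
box [ 0.49 -0.02] 1.01 mean absdiff 4.9
```

```bash
python3 -c "
from h import *
from plant import r
ang();print(r.finish_job());ang()"
```

```text
28.3167 th 82.2 along 84.5 Fx 2.6 Fy -5.2 Fz 1.8 0.15737258930931303
the job is handed in; nothing more can be done
None
the job is handed in; nothing more can be done
```

I handed the job in at 28.3 s. The carrier is in the station, the heavy side is straight down by my estimate, and the gripper is still holding the crank handle.

- **Carrier:** Pushing slowly by the plate, the carrier stopped hard about 12 mm short of the pointer, even at about 20 N, more than the 9–13 N the detent should need. I never found out why.
    - **Feeling for the detent:** I gripped the handle and slid the carrier back about 49 mm without finding a detent.
    - **Final push:** I then pushed it in by the plate with a short run-up. It ended level with the pointer, with axle and pointer both about 124 mm along the rail. It then held against about 6 N forward and 3 N backward, more than its 2 N rub. The grip point's position along the rail did not change during the winding.
- **Wheel:** I wound it one full turn plus about 20°, so the heavy side went over the top once. The force fit gave about 6.0 N friction and a 4.25 N swing. That puts the heavy side down with the handle at 82°, probably within about 2°. I felt the full turn in one direction only. The wheel was last measured at 82.2°.
- **Last checks:** Sideways and vertical forces at the handle were under 3 N. The forward pull along the rail was about 5 N, below what it takes to leave the detent. The tin, heel and hammer had not shifted in the top picture. The shoe box check read about half a pixel (roughly 1.5 mm); the arm never went near the box, so I take that as image noise.

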